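# Clear emptied kidney dishes from under a shelf and nest them

### The job

The two kidney-shaped parts dishes on the sloping deck of the stand, under its shelf, have been emptied: draw them out and put them away by nesting both in the matching dish on the rubber mat, one on top of the other, each turned to fit and fully home. Lower them into place by hand rather than letting them drop, keep the bottom dish where it stands on the mat, and leave the vise, the reference ball and the turned part beside the work undisturbed.

Things in the scene. Friction and masses are not known exactly. Their poses are not given: they have to be found in the camera images.
- dish_a: one of the two dishes to put away: white plastic kidney dish, mouth up on the stand, length along the slope. 150 mm long (x), 79 mm over all (y), 32 mm tall, 63 to 126 g; a 62 mm wide band with round ends, bent so that one long side bulges (+y) and the other is hollow. z up out of the mouth. Origin: on the underside, middle of the 150 x 79 mm bounding box.
- dish_b: the other dish to put away, exactly like dish_a, same origin and axes, in the stand's other lane with its bulge to the opposite side. Walls: an upright collar (3 mm wall) from 17 mm above the underside to the rim at 32 mm; below it a shoulder steps in 4.6 mm and the body tapers to a flat foot, 10 mm in from the collar all round.
- base_dish: the dish standing level on the mat, loose, empty, exactly like dish_a, same origin and axes. Nested with bulge over bulge, the body of a dish drops into the collar below with 1.6 mm play all round, its shoulder rests on the lower rim and it stands 15 mm higher than the lower dish; turned any other way it stays perched well above that.
- dish_a_grip (a point): middle of dish_a's collar at the middle of its length, 24.5 mm above the underside and 8.5 mm from the origin towards the bulge; axes as the dish. Here the collar's outer faces are 62 mm apart along y, one 31 mm either side of this point.
- dish_b_grip (a point): the same point of dish_b, with the same axes.
- stand: fixed sheet-metal stand, 240 mm wide, 150 mm deep. A deck slopes 30 deg from level, low edge on its +x side, away from the robot, underneath a level shelf. Two lanes run up the deck, 130 mm apart, each with 10 mm high guide rails 71 mm apart inside and a 10 mm high lip at the low end on which the dish rests. Origin: centre of its underside.
- shelf_edge (a point): middle of the lower front edge (+x edge) of the stand's shelf, 195 mm above the bench. The shelf is level, 240 mm wide, 81 mm deep towards the robot (-x of the stand), 5 mm thick, with flat cases on it up to 220 mm high. It covers the upper end of both dishes and its edge lies 20 mm nearer the robot than their grip points and 110 mm higher.
- mat: fixed black rubber mat, 180 x 200 mm (x, y), 3 mm thick, flat on the bench, the bottom dish stands on it. Origin: centre of its underside on the bench.
- vise: bystander: small steel machine vise, 60 x 190 mm and 54 mm high with its screw, 2.4 kg, loose. Origin: centre of its underside.
- sphere_stand: bystander: white ceramic reference ball of 25 mm diameter on a thin stem and a 60 mm round steel foot, 85 mm high, loose. Origin: centre of its underside.
- flange: bystander: turned aluminium flange, 68 mm diameter, 34 mm high, loose. Origin: centre of its underside.
Mind the look-alikes: they are no part of the job. What is shaped like the dish_a but green is not meant.

How it is judged:
At the end, for the whole second after the job is handed in: Both dishes from the stand are nested in the dish on the mat, one 15 mm and the other 30 mm above it (each within 3 mm, either order), within 6 mm sideways and level with it within 3.4 deg; the bottom dish stands flat on the mat within 30 mm of where it was; everything is released and at rest (((z of dish_a in the frame of base_dish between 0.012 and 0.018 m and horizontal distance between each of dish_a, dish_b and base_dish below 0.006 m and angle between the z axis of each of dish_a, dish_b and the z axis of base_dish, either way round below 0.06 rad and z of dish_b in the frame of base_dish between 0.027 and 0.033 m) or (z of dish_b in the frame of base_dish between 0.012 and 0.018 m and horizontal distance between each of dish_b, dish_a and base_dish below 0.006 m and angle between the z axis of each of dish_b, dish_a and the z axis of base_dish, either way round below 0.06 rad and z of dish_a in the frame of base_dish between 0.027 and 0.033 m)) and angle between base_dish's own z axis and vertical below 0.04 rad and height (world z) of base_dish below 0.006 m and distance of base_dish from where it was at the start of the episode below 0.03 m and linear speed of each of dish_a, dish_b, base_dish below 0.02 m/s); the robot touches nothing.
It fails at once if dish_a is dropped: it flies free of everything faster than 0.45 m/s (a fall of about 10 mm) (linear speed of dish_a above 0.45 m/s and contact force between dish_a and anything else below 0.01 N).
It fails at once if dish_b is dropped: it flies free of everything faster than 0.45 m/s (a fall of about 10 mm) (linear speed of dish_b above 0.45 m/s and contact force between dish_b and anything else below 0.01 N).
It fails at once if the small steel machine vise is shifted by more than 15 mm (distance of vise from where it was at the start of the episode above 0.015 m).
It fails at once if the ceramic reference ball on its stand is shifted by more than 15 mm (distance of sphere_stand from where it was at the start of the episode above 0.015 m).
It fails at once if the turned aluminium flange is shifted by more than 15 mm (distance of flange from where it was at the start of the episode above 0.015 m).
It also fails if it takes over 67 s, if anything falls off the work surface, if the arm or the gripper's body presses on something with over 40 N, if the wrist force passes 120 N, or if a joint passes its speed limit or range.

### The arm

A 6-joint arm with a two-finger parallel gripper is mounted at the origin on the work surface. World frame = base frame: x ahead of the robot, y to its left, z up, the work surface at z = 0. Lengths are in m, angles in rad, forces in N, time in s.
With the tool pointing down it reaches from about 0.3 to 0.775 m from the base axis. Payload 14.6 kg.
Tool frame: the origin (TCP) lies at the centre of the arm's flange, where the gripper is bolted on; the fingertips stand 199 mm ahead of it and the grasp point (between the pads) lies 180 mm ahead of it; z points along the fingers, y is the line along which they close (so a half turn about z gives the same grasp; the last joint's range is limited). The gripper opens to 94 mm and grips with 3 to 60 N. Pads are 16 mm wide; open, the fingers measure 119 mm over their backs; the gripper's body (75 mm by 177 mm) begins 78 mm behind the grasp point.
Start: joints at [-1.299, 0.3, 1.521, -0, 1.321, -0.067], TCP at [0.183, -0.519, 0.405] pointing down, gripper open.
Joint ranges: [-3.03, 3.03], [-0.79, 2.21], [0.23, 2.52], [-1.04, 4.18], [0, 3.07], [-2.55, 2.55]. Speed limits (rad/s): [2.22, 2.22, 2.57, 3.14, 3.14, 3.14].

### API

Orientations are given as [roll, pitch, yaw] about the fixed x, y, z axes, in that order (R = Rz(yaw) Ry(pitch) Rx(roll)).
In Python, from station import ctrl gives the robot as it stands. The module is installed in compiled form; this text tells all that it offers.
- The arm moves only by the tool servo_tool, never from a script. Its argument "motion" is a list of rows, each a list of 5 numbers: the closure, from 0 (fully open) to 1 (shut), then the shift along the world's x, y, z in cm, then the turn about the world's z in degrees. A call has 1 to 20 rows; each row is the pose to reach, as a shift and turn from the pose commanded when the call began; what a row does not reach only later rows make up. A row lasts 1/8 s, in which the tool goes at most 62.5 mm and 10.7 degrees, less where a joint would pass 70% of its speed; a pose out of reach is approached as far as the arm can. A call with a gripper value outside its range is refused whole. The fingers move at their own pace and stop on an object; "squeeze" is the grip in N (left out, the last holds). Time passes only in rows, so rows that repeat a pose let the fingers close. It gives the time, the measured TCP pose, the force, the opening and the grip force at its end, in the units of the state.
- ctrl.get_obs(): the state, without advancing time (a new reading comes with each control period).
- ctrl.camera(name): name is "side" or "top" or "wrist"; returns a dict with "image" (400x640x3 uint8, red, green, blue), "fx", "fy", "cx", "cy" (pixels), "camera_from_world" (4x4, takes a point from world to camera coordinates); the wrist camera has in their place "hand_eye" (4x4, takes a point from camera to tool coordinates, whose origin is the TCP and whose axes are the flange's). Camera axes: x right, y up, looking along -z (the intrinsics and any distortion apply to the point x, -y, -z); pixel columns grow to the right and rows downward; lengths in m; the calibration is good to about 2 mm. The wrist camera is an equidistant fisheye: a pixel r from the principal point sees the ray r / f radians off the axis. A picture is of the moment at which its call begins: read the wrist's pose just before it. There is no depth.
- ctrl.hand_in(): hands the job in; it is judged then, once.
The state is a dict: "time_s": time; "qpos": joint angles; "joint_vel": joint speeds; "tau": joint torques, N m; "ee_pos": TCP position; "eef_rot": TCP orientation; "force": force on the tool from outside, world axes, zero at the start; "moment": the same for the moment, N m; "grip_width": finger opening in m; "grip_force": force on a finger pad.
Only numpy, scipy, OpenCV 4.12 (cv2) and the standard library are available. Lean on these libraries where they do the work, as an engineer would, in place of code of your own. Each camera call takes 0.05 s, during which the arm holds its last target. There are 200 camera calls.

## Working session

There is one attempt and no reset: what is moved stays moved. The work goes in short steps, Python scripts to look and compute and a tool call to move; the robot and the scene stay as the last step left them, time stands still between calls to the robot, and variables do not carry over. Pictures are saved under pics/ and viewed, at most 10 in all, crops included, and the job is handed in when it is done.

Besides the shell and the picture viewer there is one more tool, called after "Emit:" by a JSON object that holds its "op" and its "data", one argument or row to a line. servo_tool: Moves the arm, as the interface text tells. Its arguments: {"type":"object","properties":{"motion":{"type":"array","items":{"type":"array","items":{"type":"number"}}},"squeeze":{"type":"number"}},"required":["motion"]}

```bash
mkdir -p pics
cat > h.py <<'E'
import numpy as np, cv2, json, pickle
from station import ctrl
def snap(n,f):
    o=ctrl.get_obs(); c=ctrl.camera(n); c['obs']=o
    pickle.dump(c,open(f'pics/{f}.pkl','wb')); cv2.imwrite(f'pics/{f}.png',c['image'][:,:,::-1]); return c
E
python3 - <<'E'
from h import *
for n in('side','top','wrist'):
    c=snap(n,n+'0'); print(n,c['fx'],c['fy'],c['cx'],c['cy'],[k for k in c if k not in('image','obs')]); print(np.round(c.get('camera_from_world',c.get('hand_eye')),3).tolist())
print(c['obs'])
a=cv2.imread('pics/side0.png');b=cv2.imread('pics/top0.png')
E
```

```text
side 460.73724614417125 460.73724614417125 317.65041819561173 201.7849789516422 ['fx', 'fy', 'cx', 'cy', 'camera_from_world']
[[-0.889, -0.458, -0.003, 0.51], [0.223, -0.437, 0.871, -0.217], [-0.4, 0.774, 0.491, -1.263], [0.0, 0.0, 0.0, 1.0]]
top 393.0782668106614 393.0782668106614 327.3919807443653 193.0931118009285 ['fx', 'fy', 'cx', 'cy', 'camera_from_world']
[[0.018, -0.999, -0.033, 0.066], [0.996, 0.015, 0.092, -0.548], [-0.092, -0.035, 0.995, -1.013], [0.0, 0.0, 0.0, 1.0]]
wrist 309.70691628693146 309.70691628693146 319.4394242311182 205.10410486069458 ['fx', 'fy', 'cx', 'cy', 'hand_eye']
[[-0.001, 0.972, 0.237, 0.068], [1.0, 0.001, -0.0, 0.001], [-0.0, 0.237, -0.972, 0.021], [0.0, 0.0, 0.0, 1.0]]
{'time_s': 0.1, 'qpos': array([-1.29859144e+00,  3.00425302e-01,  1.52150009e+00, -1.08856244e-05,
        1.32072981e+00, -6.65725667e-02]), 'joint_vel': array([-0.00083667, -0.00167497, -0.00210898,  0.00032815,  0.0026608 ,
       -0.00062135]), 'tau': array([ 1.47387691e-03, -5.32644582e+01, -3.53285086e+01,  7.09062768e-02,
        2.34920578e-02, -9.23024822e-05]), 'ee_pos': array([ 0.18278779, -0.51871073,  0.40414561]), 'eef_rot': array([-3.14053176e+00, -6.01635274e-05,  3.38780118e-01]), 'force': array([ 0.02624078, -0.42837245, -0.10062284]), 'moment': array([ 0.01076108, -0.01828461,  0.00159946]), 'grip_force': 0.0, 'grip_width': 0.09420882455107896}
```

View pics/side0.png

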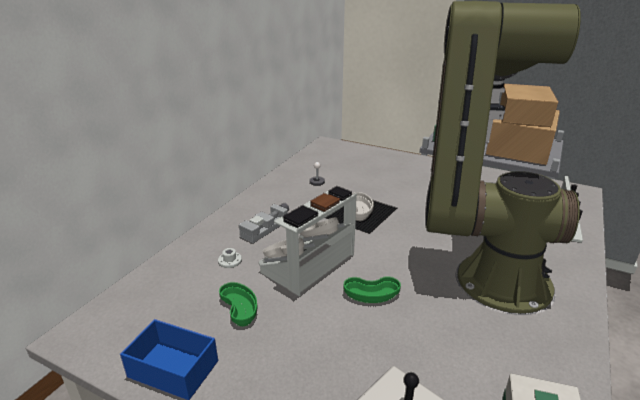

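View pics/top0.png

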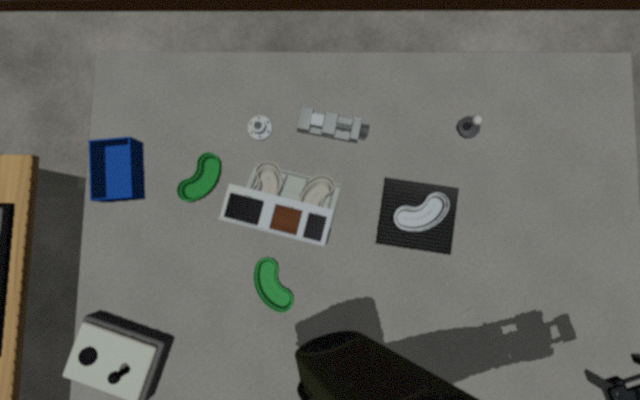

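```bash
cat >> h.py <<'E'
from scipy.spatial.transform import Rotation as Rn
from scipy.optimize import minimize, least_squares
def load(f): return pickle.load(open(f'pics/{f}.pkl','rb'))
def cfw(c):
    if 'camera_from_world' in c: return np.array(c['camera_from_world']),False
    T=np.eye(4);T[:3,:3]=Rn.from_euler('xyz',c['obs']['eef_rot']).as_matrix();T[:3,3]=c['obs']['ee_pos']
    return np.linalg.inv(T@np.array(c['hand_eye'])),True
def proj(c,P):
    M,f=cfw(c); P=np.atleast_2d(P); q=P@M[:3,:3].T+M[:3,3]; x,y,z=q[:,0],-q[:,1],-q[:,2]
    if f: r=np.hypot(x,y)+1e-12; t=np.arctan2(r,z); x,y=x/r*t,y/r*t
    else: x,y=x/z,y/z
    return np.c_[c['fx']*x+c['cx'],c['fy']*y+c['cy']]
def ray(c,px):
    M,f=cfw(c); x=(px[0]-c['cx'])/c['fx']; y=(px[1]-c['cy'])/c['fy']
    if f: t=np.hypot(x,y); s=np.sin(t)/(t+1e-12); d=np.array([x*s,-y*s,-np.cos(t)])
    else: d=np.array([x,-y,-1.])
    R=M[:3,:3]; return -R.T@M[:3,3], R.T@d/np.linalg.norm(d)
def at_z(c,px,z): o,d=ray(c,px); return o+d*(z-o[2])/d[2]
def tri(obs):
    A=0;b=0;L=[ray(c,p) for c,p in obs]
    for o,d in L: P=np.eye(3)-np.outer(d,d); A=A+P; b=b+P@o
    X=np.linalg.solve(A,b); return X,[np.linalg.norm((np.eye(3)-np.outer(d,d))@(X-o)) for o,d in L]
def outline(inset=0,n=24):
    R=65.07;r=31-inset;a=np.arcsin(44/R);t=np.linspace(-a,a,n);cy=8.5-R  # arc centre
    o=np.c_[(R+r)*np.sin(t),cy+(R+r)*np.cos(t)]; i=np.c_[(R-r)*np.sin(t),cy+(R-r)*np.cos(t)][::-1]
    u=np.linspace(0,np.pi,n)
    def cap(s): c0=np.array([R*np.sin(s*a),cy+R*np.cos(a)]); return c0,
    c1=np.array([R*np.sin(a),cy+R*np.cos(a)]); e1=c1+r*np.c_[np.sin(a+u),np.cos(a+u)]
    c2=c1*[-1,1]; e2=c2+r*np.c_[np.sin(-a+np.pi+u),np.cos(-a+np.pi+u)]
    return np.r_[o,e1,i,e2]/1000
def dish(pose,inset,h):  # x,y,z,yaw,pitch
    o=outline(inset); P=np.c_[o,np.full(len(o),h)]
    return P@Rn.from_euler('ZY',[pose[3],pose[4] if len(pose)>4 else 0]).as_matrix().T+pose[:3]
E
python3 - <<'E'
from h import *
o=outline(); print(np.ptp(o,0)*1000,o.max(0)*1000,o.min(0)*1000)
c=load('top0')
for n,p,z in[('shelfFL',(345,210),.2),('dishL',(268,178),.085),('dishR',(319,190),.085),('base',(422,212),.03),('mat',(417,216),.003),('vise',(331,125),.04),('flange',(258,127),.03),('ball',(467,126),.03)]: print(n,at_z(c,p,z).round(3))
b=c['image'][90:270,160:480]; cv2.imwrite('pics/t1.png',cv2.resize(b[:,:,::-1],None,fx=2.5,fy=2.5,interpolation=cv2.INTER_CUBIC))
E
```

```text
[149.99767244  79.02628057] [74.99883622 39.44993235] [-74.99883622 -39.57634821]
shelfFL [0.494 0.03  0.2  ]
dishL [0.577 0.223 0.085]
dishR [0.548 0.094 0.085]
base [ 0.5   -0.172  0.03 ]
mat [ 0.491 -0.165  0.003]
vise [0.727 0.068 0.04 ]
flange [0.722 0.265 0.03 ]
ball [ 0.73  -0.291  0.03 ]
```

View pics/t1.png

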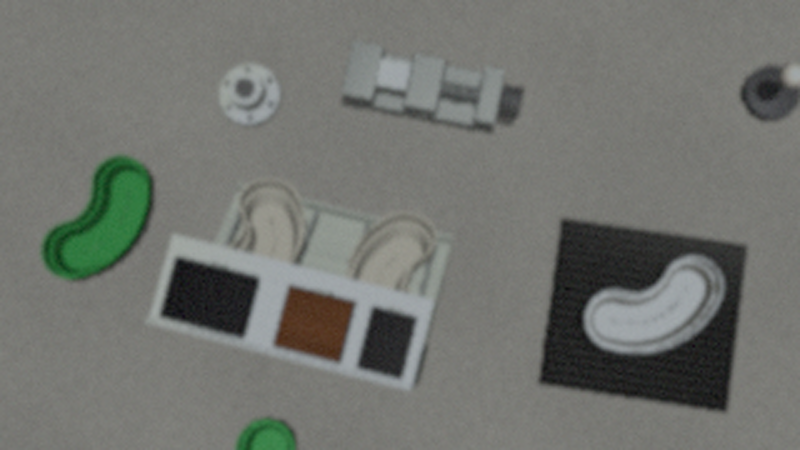

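Emit:
{"op": "servo_tool", "data": {
  "motion": [
    [0, 3, 4, 3, -3],
    [0, 6, 8, 5, -6],
    [0, 10, 12, 5.5, -9],
    [0, 14, 16, 5.5, -12],
    [0, 18, 20, 5.5, -15],
    [0, 22, 24, 5.5, -18],
    [0, 26, 28, 5.5, -21],
    [0, 30, 32, 5.5, -24],
    [0, 34, 36, 5.5, -27],
    [0, 38, 40, 5.5, -30],
    [0, 41, 44, 5.5, -33],
    [0, 41, 44, 5.5, -33],
    [0, 41, 44, 5.5, -33]
  ],
  "squeeze": 15
}}

```text
time_s: 1.78
ee_pos: [0.5926, -0.0791, 0.4593]
eef_rot: [3.141, 0.001, -0.237]
force: [-0.3, -0.1, 1.2]
grip_width: 0.0939
grip_force: 0.0
```

```bash
python3 -c "
from h import *
c=snap('wrist','w1');print(c['obs']['ee_pos'],c['obs']['eef_rot'],c['obs']['time_s'],c['obs']['qpos'])"
```

```text
[ 0.59258332 -0.07906755  0.45934052] [ 3.14138222e+00  6.43975315e-04 -2.36584872e-01] 1.775 [-1.93882444e-01  3.75384933e-01  1.29476514e+00 -1.83648029e-04
  1.47209495e+00  1.61351684e+00]
```

Emit:
{"op": "servo_tool", "data": {
  "motion": [
    [0, 0, 5, 0, 0],
    [0, 0, 10, 0, 0],
    [0, 0, 15, 0, 0],
    [0, 0, 20, 0, 0],
    [0, 0, 20, 0, 0],
    [0, 0, 20, 0, 0]
  ]
}}

```text
time_s: 2.58
ee_pos: [0.5927, 0.12, 0.4598]
eef_rot: [3.141, -0.0, -0.238]
force: [0.2, 0.4, -0.1]
grip_width: 0.0938
grip_force: 0.0
```

```bash
python3 -c "
from h import *
c=snap('wrist','w2');print(c['obs']['ee_pos'],c['obs']['eef_rot'],c['obs']['time_s'],c['obs']['qpos'])"
```

```text
[0.59272214 0.11996678 0.45983491] [ 3.14146797e+00 -2.46351686e-04 -2.38097117e-01] 2.575 [ 1.39167553e-01  3.91362775e-01  1.27192558e+00 -2.07558396e-04
  1.47812121e+00  1.94808020e+00]
```

View pics/w1.png

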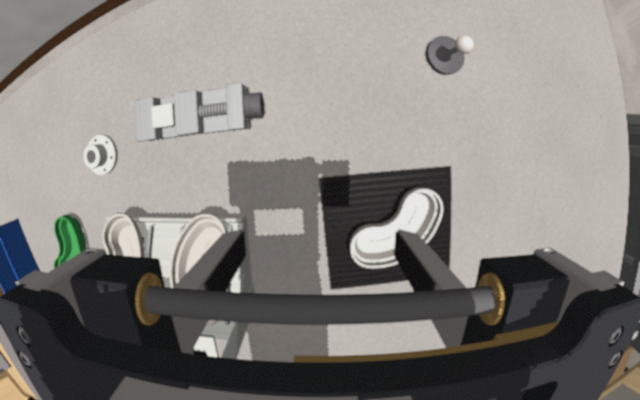

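View pics/w2.png

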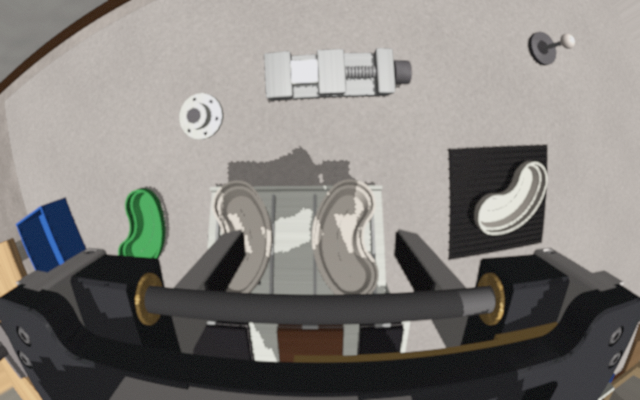

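```bash
cat >> h.py <<'E'
def sil(c,pose):
    m=np.zeros(c['image'].shape[:2],np.uint8)
    for i,h in((0,.032),(0,.025),(0,.017),(.0046,.017),(.010,0)):
        cv2.fillPoly(m,[np.round(proj(c,dish(pose,i,h))*16).astype(np.int32)],1,shift=4)
    return m
def fit_mask(views,p0,step=(.01,.01,.004,.1)):
    def cost(p):
        s=0
        for c,m,v in views:
            a=sil(c,p)*v; s+=1-(a&m).sum()/max(1,(a|m).sum())
        return s
    S=np.r_[[p0],np.array(p0)+np.diag(step)]
    r=minimize(cost,p0,method='Nelder-Mead',options=dict(initial_simplex=S,xatol=1e-5,fatol=1e-5,maxiter=600)); return r.x,r.fun
def blob(c,roi,thr):
    g=c['image'].min(2); m=np.zeros_like(g); x0,y0,x1,y1=roi; m[y0:y1,x0:x1]=g[y0:y1,x0:x1]>thr
    m=cv2.morphologyEx(m,cv2.MORPH_CLOSE,np.ones((3,3)))
    n,l,s,_=cv2.connectedComponentsWithStats(m); k=1+np.argmax(s[1:,4]); m=(l==k).astype(np.uint8)
    cs,_=cv2.findContours(m,cv2.RETR_EXTERNAL,cv2.CHAIN_APPROX_NONE); o=np.zeros_like(m); cv2.drawContours(o,cs,-1,1,-1); return o
def fit_edge(views,p0,pitch,step=(.006,.006,.004,.06),zfix=None):
    G=[]
    for c,v in views:
        g=cv2.GaussianBlur(c['image'].astype(np.float32),(0,0),1.5); q=np.sqrt(sum(cv2.Sobel(g,-1,a,b,ksize=3)**2 for a,b in((1,0),(0,1))).sum(2)); G.append(np.minimum(q,np.percentile(q[v>0],97))*v)
    def cost(p):
        s=0
        for (c,v),g in zip(views,G):
            for h,i in((.032,0),(.032,.003)):
              for_=proj(c,dish([*p[:3],p[3],pitch],i,h)).astype(np.float32)
              val=cv2.remap(g,for_[:,0],for_[:,1],cv2.INTER_LINEAR).ravel(); n=cv2.remap(v.astype(np.float32),for_[:,0],for_[:,1],cv2.INTER_LINEAR).sum()
              s-=val.sum()/max(n,15)/g.max()
        return s
    best=None
    for k in range(4):
        st=np.array(step)*(-1)**k*(1 if k<2 else .5); S=np.r_[[p0],np.array(p0)+np.diag(st)]
        r=minimize(cost,p0,method='Nelder-Mead',options=dict(initial_simplex=S,xatol=1e-5,fatol=1e-5,maxiter=800))
        if best is None or r.fun<best.fun: best=r; p0=r.x
    return best.x,best.fun
def roi(c,x0,y0,x1,y1): v=np.zeros(c['image'].shape[:2],np.uint8); v[y0:y1,x0:x1]=1; return v
E
python3 - <<'E'
from h import *
t,w1,w2=load('top0'),load('w1'),load('w2'); one=np.ones((400,640),np.uint8)
B=[(w2,blob(w2,(455,150,549,252),95),one)]; T=[(t,blob(t,(385,182,456,245),90),one)]
for n,V in(('w2',B),('top',T),('both',B+T)):
    p,f=fit_mask(V,[.5,-.172,.003,1.95]); print(n,p.round(4),round(f,3))
# stand: lip corners & shelf
a,da=tri([(w1,(139,214)),(w2,(213,187))]); b,db=tri([(w1,(247,218)),(w2,(383,187))]); print('lip corners',a,b,da,db)
def gp(p,pitch): return Rn.from_euler('ZY',[p[3],pitch]).apply([0,.0085,.0245])+p[:3]
ini={'L':([.56,.215,.062,2.90],-np.pi/6,(205,178,275,292)),'R':([.54,.09,.062,-.24],np.pi/6,(308,178,385,292))}
im=cv2.resize(w2['image'][:,:,::-1][150:320,180:570],None,fx=2,fy=2,interpolation=cv2.INTER_CUBIC)
def draw(P,col):
    cv2.polylines(im,[np.round((proj(w2,P)-[180,150])*2).astype(int)],True,col,1)
draw(dish(p,0,.032),(0,0,255))
fing=np.ones((400,640),np.uint8); cv2.fillPoly(fing,[np.array([(170,330),(170,290),(225,228),(250,228),(250,245),(215,330)])],0); cv2.fillPoly(fing,[np.array([(390,228),(430,228),(470,330),(420,330)])],0); fing[290:]=0
for k,(p0,pt,r) in ini.items():
    V=[(w2,roi(w2,*r)*fing)]
    if k=='R': f1=fing.copy(); V.append((w1,roi(w1,172,210,222,285)*fing))
    else: V.append((w1,roi(w1,100,208,142,255)))
    q,f=fit_edge(V,p0,pt); print(k,q.round(4),round(f,3),'grip',gp(q,pt).round(4)); draw(dish([*q,pt],0,.032),(0,0,255))
cv2.imwrite('pics/o1.png',im)
E
```

```text
w2 [ 0.4904 -0.1829  0.0089  2.0019] 0.269
top [ 0.4964 -0.1744  0.0051  1.9943] 0.035
both [ 0.4963 -0.1749  0.0064  1.9965] 0.337
lip corners [ 0.59994603  0.33772331 -0.15601982] [0.5643175  0.03418909 0.01672315] [np.float64(0.006496756258434369), np.float64(0.0064967562584343315)] [np.float64(0.00058930328271036), np.float64(0.0005893032827104744)]
L [0.5671 0.2172 0.0651 2.813 ] -1.868 grip [0.576  0.2052 0.0863]
R [ 0.5131  0.0975  0.0605 -0.0299] -2.223 grip [0.5256 0.1056 0.0817]
```

View pics/o1.png

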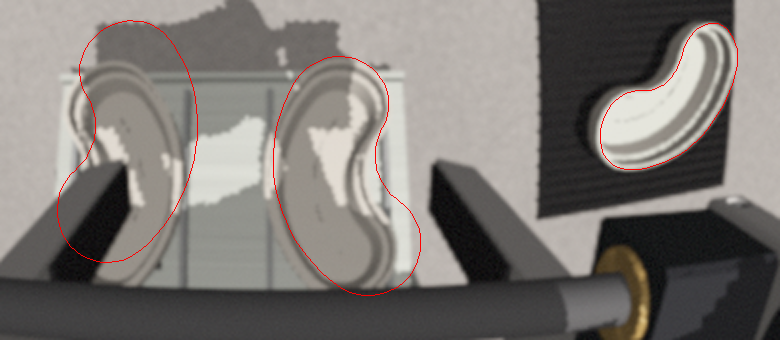

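Emit:
{"op": "servo_tool", "data": {
  "motion": [
    [0, 1, -3, 0, 10],
    [0, 2, -6, 0, 20],
    [0, 3, -8, 0, 30],
    [0, 3, -10, 0, 40],
    [0, 3, -12, 0, 50],
    [0, 3, -14, 0, 60],
    [0, 3, -16, 0, 70],
    [0, 3, -17, 0, 80],
    [0, 3, -17, 0, 90],
    [0, 3, -17, 0, 90],
    [0, 3, -17, 0, 90]
  ]
}}

```text
time_s: 4.0
ee_pos: [0.6226, -0.0495, 0.4597]
eef_rot: [3.142, 0.0, 1.329]
force: [-1.1, -0.2, 1.3]
grip_width: 0.0936
grip_force: 0.0
```

Run:
```python
from h import *
c=snap('wrist','w3'); print(c['obs']['ee_pos'],c['obs']['eef_rot'])
w2=load('w2')
def ch(c): f=c['image'].astype(float); f=cv2.GaussianBlur(f,(0,0),1); return (f[:,:,0]-f[:,:,2])/f.sum(2)
g=ch(w2)
for n,p in(('dish',(340,260)),('dish',(245,250)),('dishrim',(366,185)),('deck',(295,265)),('decklit',(292,230)),('bench',(420,180)),('lip',(300,187)),('dish lit',(345,225))): print(n,w2['image'][p[1],p[0]],g[p[1],p[0]].round(3))
cr=c['image'][60:330,120:520]
vis=np.clip((ch(c)[60:330,120:520]+.05)*1500,0,255).astype(np.uint8)
big=cv2.resize(cr[:,:,::-1],None,fx=2,fy=2,interpolation=cv2.INTER_CUBIC); cv2.imwrite('pics/w3c.png',big)
```

```text
[ 0.62261954 -0.04945572  0.45973216] [3.14150217e+00 5.71536998e-05 1.32872786e+00]
dish [139 134 125] 0.032
dish [148 142 134] 0.031
dishrim [198 192 183] 0.026
deck [146 147 141] 0.013
decklit [213 214 207] 0.009
bench [188 182 178] 0.02
lip [137 138 132] 0.014
dish lit [225 218 210] 0.023
```

View pics/w3c.png

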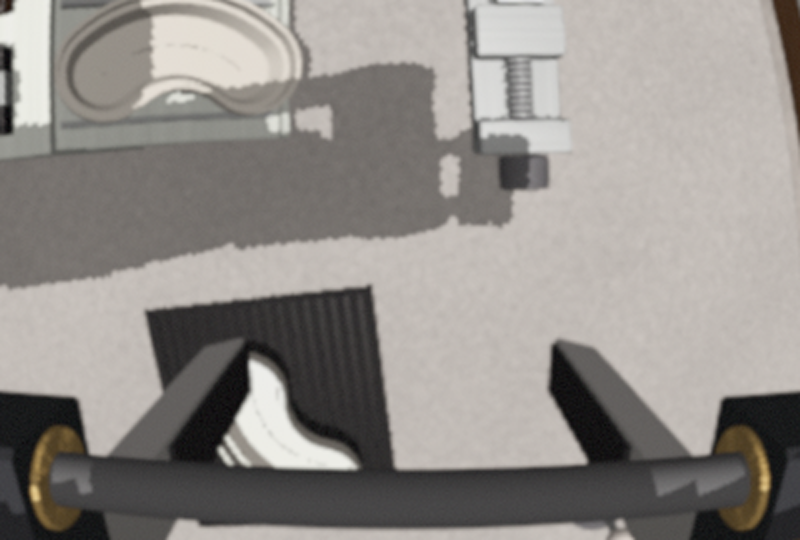

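```bash
cat > f2.py <<'E'
from h import *
w1,w2,w3=load('w1'),load('w2'),load('w3')
def gp(p,pitch): return Rn.from_euler('ZY',[p[3],pitch]).apply([0,.0085,.0245])+p[:3]
def cm(c,R):
    f=cv2.GaussianBlur(c['image'].astype(np.float32),(0,0),1.2); m=((f[:,:,0]-f[:,:,1])>2.2).astype(np.uint8)
    v=roi(c,*R); m*=v; m=cv2.morphologyEx(m,cv2.MORPH_OPEN,np.ones((3,3))); cs,_=cv2.findContours(m,cv2.RETR_EXTERNAL,cv2.CHAIN_APPROX_NONE)
    o=np.zeros_like(m); k=max(cs,key=cv2.contourArea); cv2.drawContours(o,[k],-1,1,-1); return o
ims=[]
ys=np.array([.238,.971])
cR=[(125,58),(138,104),(151,102),(160,121)]
P=np.array([(60,80),(72,108),(95,122),(120,117),(225,103),(255,116),(288,105),(303,70),(295,35)])/2+[120,60]
Q=np.array([(340,55),(308,66),(283,100),(273,150),(388,95)])/2+[180,150]
def res(p,pt,L):
    r=[]
    for c,pts in L:
        o=proj(c,dish([*p,pt],0,.032)).astype(np.float32).reshape(-1,1,2)
        r+=[cv2.pointPolygonTest(o,tuple(map(float,q)),True) for q in pts]
    return np.array(r)
s=least_squares(res,[.525,.095,.062,-.24],args=(np.pi/6,[(w3,P),(w2,Q)]),x_scale=[.01,.01,.01,.1],loss='soft_l1',diff_step=1e-3)
print('Rclick',s.x.round(4),s.fun.round(1),gp(s.x,np.pi/6).round(4))
e,f=fit_edge([(w3,roi(w3,120,40,300,125)),(w2,roi(w2,308,165,378,250))],s.x,np.pi/6,step=(.002,.002,.002,.02)); print('Redge',e.round(4),f,gp(e,np.pi/6).round(4))
l0=np.r_[e[:2]+.13*ys,e[2],e[3]+np.pi]
l,f=fit_edge([(w3,roi(w3,100,0,300,58)),(w2,roi(w2,205,165,275,228)),(w1,roi(w1,90,200,140,252))],l0,-np.pi/6,step=(.002,.002,.002,.02)); print('l0',l0.round(4),gp(l0,-np.pi/6).round(4));print('Ledge',l.round(4),f,gp(l,-np.pi/6).round(4))
for c,o in((w2,(180,150)),(w3,(120,0))):
    im=cv2.resize(c['image'][:,:,::-1][o[1]:o[1]+150,o[0]:o[0]+390],None,fx=2,fy=2,interpolation=cv2.INTER_CUBIC)
    for q,pt in((e,np.pi/6),(l,-np.pi/6)): cv2.polylines(im,[np.round((proj(c,dish([*q,pt],0,.032))-o)*2).astype(int)],True,(0,0,255),1)
    ims.append(im)
cv2.imwrite('pics/o2.png',np.vstack(ims)); np.save('LR.npy',[e,l])
E
python3 f2.py
```

```text
Rclick [ 0.5163  0.105   0.058  -0.2258] [ 0.1 -0.4 -0.3  2.5  0.2 -0.4 -0.9  0.3 -0.9  0.3 -0.3 -0.1  3.   1.3] [0.5301 0.1105 0.0792]
Redge [ 0.5143  0.1083  0.0474 -0.2567] -1.8209559917449951 [0.5283 0.1134 0.0686]
l0 [0.5453 0.2346 0.0474 2.8849] [0.555  0.2232 0.0686]
Ledge [0.5415 0.2365 0.0568 2.8474] -3.7695987224578857 [0.5508 0.2248 0.078 ]
```

View pics/o2.png

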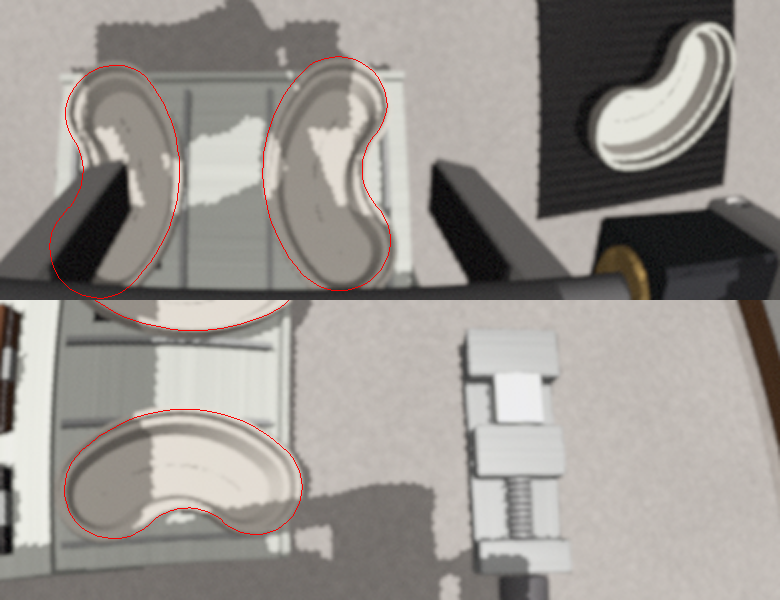

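```bash
cat > f3.py <<'E'
from h import *
w1,w2,w3=load('w1'),load('w2'),load('w3')
def gp(p): return Rn.from_euler('ZY',[p[3],p[4]]).apply([0,.0085,.0245])+p[:3]
P=np.array([(67,490),(80,522),(113,535),(145,525),(258,532),(290,520),(299,490),(290,455),(250,422),(185,411),(120,424),(80,455)],float)-[0,300]; P=P/2+[120,0]
Q=np.array([(340,57),(308,68),(285,100),(387,95),(267,165),(376,75)])/2+[180,150]
Bq=np.array([(597,125),(605,155),(640,169),(690,155),(725,110),(737,65),(725,32),(705,23),(675,55),(655,85),(620,97)])/2+[180,150]
def res(p,f,L):
    p=f(p); r=[]
    for c,pts in L:
        o=proj(c,dish(p,0,.032)).astype(np.float32).reshape(-1,1,2); r+=[cv2.pointPolygonTest(o,tuple(map(float,q)),True) for q in pts]
    return np.array(r)
def go(n,p0,f,L):
    s=least_squares(res,p0,args=(f,L),x_scale=[.01,.01,.01,.1,.1][:len(p0)],loss='soft_l1',diff_step=1e-3); p=f(s.x); print(n,np.round(p,4),'rms',np.sqrt((s.fun**2).mean()).round(2),'grip',gp(p).round(4)); print(s.fun.round(1)); return p
a=np.pi/6
L3=[(w3,P),(w2,Q)]
go('R4',[.52,.1,.06,-.24],lambda p:[*p,a],L3)
go('R5',[.52,.1,.06,-.24,a],lambda p:p,L3)
go('Rw3',[.52,.1,.06,-.24],lambda p:[*p,a],L3[:1])
go('Rzfix',[.52,.1,-.24],lambda p:[p[0],p[1],.0637,p[2],a],L3)
go('B',[.496,-.175,.003,2.0],lambda p:[*p,0],[(w2,Bq)])
go('Bz',[.496,-.175,2.0],lambda p:[p[0],p[1],.003,p[2],0],[(w2,Bq)])
def two(n,a,b): x,d=tri([a,b]); print(n,x.round(4),np.round(d,4))
two('mat c1',(w1,(451,167)),(w2,(546,146))); two('mat c2',(w1,(321,180)),(w2,(449,149)))
two('lip R end',(w2,(383,187)),(w3,(265,126)))
two('vise nut', (w1,(262,105)),(w2,(411,72)))
E
python3 f3.py
```

```text
R4 [ 0.5139  0.1091  0.0434 -0.2889  0.5236] rms 1.04 grip [0.5281 0.1137 0.0646]
[ 0.3 -0.   0.6  0.4  2.1 -0.   1.1 -0.8 -1.9  0.5 -0.2  0.9  0.   0.2
  1.5 -0.5  2.3  0.1]
R5 [ 0.514   0.1092  0.0421 -0.2908  0.4996] rms 1.04 grip [0.5277 0.114  0.0636]
[ 0.4  0.   0.5  0.2  2.1 -0.1  1.2 -0.7 -1.9  0.4 -0.3  0.8  0.1  0.2
  1.5 -0.5  2.4  0.1]
Rw3 [ 0.5133  0.1102  0.0412 -0.261   0.5236] rms 0.68 grip [0.5273 0.1153 0.0625]
[-0.1 -0.5  0.4  0.4  0.3 -1.3  0.8 -0.  -1.1  1.  -0.2  0.6]
Rzfix [ 0.5153  0.1045  0.0637 -0.1935  0.5236] rms 2.88 grip [0.529  0.1105 0.0849]
[ 6.7  7.3  4.8  0.8  0.3 -1.4  1.   1.  -0.3  2.   1.6  3.5  0.1 -0.1
  0.4  1.5  0.5  1.4]
B [ 0.4979 -0.1704  0.011   1.9926  0.    ] rms 1.74 grip [ 0.4902 -0.1739  0.0355]
[-0.9  1.7  0.2 -3.4 -2.3 -0.3  1.5 -0.4 -2.8 -1.5  0.7]
Bz [ 0.4949 -0.1756  0.003   2.0018  0.    ] rms 1.87 grip [ 0.4872 -0.1792  0.0275]
[-1.5  1.  -0.3 -4.  -2.9 -1.1  0.7 -0.7 -2.5 -1.6  0.3]
mat c1 [ 0.564  -0.2811 -0.0067] [0.0005 0.0005]
mat c2 [ 0.5918 -0.0818 -0.0016] [0.0016 0.0016]
lip R end [0.5736 0.0397 0.0532] [0.0016 0.0016]
vise nut [ 0.7105 -0.0329  0.0409] [0.0003 0.0003]
```

Run:
```python
from h import *
t,w1,w2,w3=[load(k) for k in('top0','w1','w2','w3')]
M=dict(c1=[(w1,(451,167)),(w2,(546,146)),(t,(745/2.5+160,245/2.5+90))],c2=[(w1,(321,180)),(w2,(449,149)),(t,(562/2.5+160,220/2.5+90)),(w3,(305.5,203))],c3=[(w1,(333,288)),(w2,(451,257)),(t,(541/2.5+160,382/2.5+90)),(w3,(195,216))])
for k,v in M.items(): print(k,[at_z(c,p,.003).round(3).tolist()[:2] for c,p in v])
a=at_z(t,(175/2.5+160,235/2.5+90),.2);b=at_z(t,(440/2.5+160,300/2.5+90),.2); print('shelf front top corners',a,b,np.linalg.norm(a-b))
a=at_z(t,(148/2.5+160,322/2.5+90),.2);b=at_z(t,(413/2.5+160,388/2.5+90),.2); print('shelf rear',a,b,np.linalg.norm(a-b))
for px in((145,62),(145,100),(145,134)): print('w3 shelf line at .195',at_z(w3,px,.195).round(3))
for n,c,p in(('w2 L',w2,(213,187)),('w2 R',w2,(383,187)),('w3',w3,(265,126)),('w1R',w1,(247,218)),('topL',t,(235/2.5+160,190/2.5+90)),('topR',t,(452/2.5+160,238/2.5+90))): print(n,at_z(c,p,.03).round(3))
```

```text
c1 [[0.567, -0.277], [0.566, -0.273], [0.567, -0.274]]
c2 [[0.591, -0.082], [0.594, -0.08], [0.592, -0.078], [0.595, -0.079]]
c3 [[0.419, -0.06], [0.421, -0.06], [0.418, -0.057], [0.423, -0.058]]
shelf front top corners [0.54742119 0.28609557 0.2       ] [0.4934318  0.04953752 0.2       ] 0.24264081669309914
shelf rear [0.46980621 0.30697015 0.2       ] [0.41650232 0.07179488 0.2       ] 0.241140434793207
w3 shelf line at .195 [0.508 0.12  0.195]
w3 shelf line at .195 [0.501 0.086 0.195]
w3 shelf line at .195 [0.493 0.057 0.195]
w2 L [0.623 0.265 0.03 ]
w2 R [0.567 0.036 0.03 ]
w3 [0.571 0.041 0.03 ]
w1R [0.568 0.03  0.03 ]
topL [0.616 0.272 0.03 ]
topR [0.567 0.04  0.03 ]
```

Emit:
{"op": "servo_tool", "data": {
  "motion": [
    [0, -1, 3, 0, -10],
    [0, -2, 6, 0, -20],
    [0, -3, 9, 0, -30],
    [0, -4, 12, 0, -40],
    [0, -5.5, 14, 0, -50],
    [0, -5.5, 14, 0, -60],
    [0, -5.5, 14, 0, -70],
    [0, -5.5, 14, -3, -80],
    [0, -5.5, 14, -6, -89],
    [0, -5.5, 14, -10, -89],
    [0, -6.5, 14.3, -13, -89],
    [0, -7.5, 14.5, -14, -89],
    [0, -7.5, 14.5, -14, -89],
    [0, -7.5, 14.5, -14, -89]
  ]
}}

```text
time_s: 5.8
ee_pos: [0.5482, 0.0963, 0.3212]
eef_rot: [-3.141, -0.002, -0.22]
force: [0.4, 0.4, 0.5]
grip_width: 0.0943
grip_force: 0.0
```

Run:
```python
from h import *
o=ctrl.get_obs();p=o['ee_pos'];E=np.array([.5204,.1678]);x=np.array([.975,-.2225]);y=np.array([.2225,.975]);print(p,o['eef_rot'],(p[:2]-E)@x,(p[:2]-E)@y,o['force'])
c=snap('wrist','w4')
```

```text
[0.54817698 0.09625157 0.32116928] [-3.14083418e+00 -2.34912452e-03 -2.20141766e-01] 0.04300208047760711 -0.06357933778089088 [0.40576689 0.41528688 0.49586821]
```

View pics/w4.png

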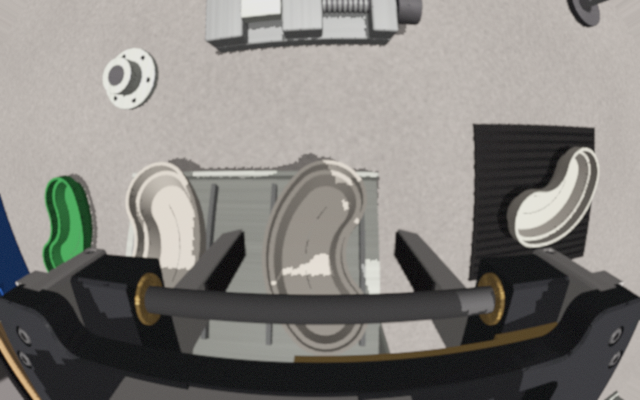

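Emit:
{"op": "servo_tool", "data": {
  "motion": [
    [0, 0, 0, -2, 0],
    [0, 0, 0, -4, 0],
    [0, 0, 0, -5, 0],
    [0, 0, 0, -5.8, 0],
    [0, 0, 0, -5.8, 0]
  ],
  "squeeze": 12
}}

```text
time_s: 6.48
ee_pos: [0.5479, 0.0962, 0.2616]
eef_rot: [3.142, 0.0, -0.22]
force: [-0.4, 0.0, -0.3]
grip_width: 0.094
grip_force: 0.0
```

Emit:
{"op": "servo_tool", "data": {
  "motion": [
    [0.1, 0, 0, 0, 0],
    [0.2, 0, 0, 0, 0],
    [0.3, 0, 0, 0, 0],
    [0.4, 0, 0, 0, 0],
    [0.5, 0, 0, 0, 0],
    [0.6, 0, 0, 0, 0],
    [0.6, 0, 0, 0, 0]
  ],
  "squeeze": 12
}}

```text
time_s: 7.35
ee_pos: [0.548, 0.0966, 0.2622]
eef_rot: [-3.14, -0.002, -0.22]
force: [2.2, 3.8, 1.2]
grip_width: 0.0768
grip_force: 11.1
```

Emit:
{"op": "servo_tool", "data": {
  "motion": [
    [0.9, 0, 0, 0, 0],
    [0.9, 0.0, 0, 0.6, 0],
    [0.9, 0.2, 0, 1.2, 0],
    [0.9, 0.4, -0.1, 1.8, 0],
    [0.9, 0.6, -0.1, 2.4, 0],
    [0.9, 0.8, -0.2, 3, 0],
    [0.9, 1, -0.2, 3.5, 0],
    [0.9, 1, -0.2, 3.5, 0]
  ],
  "squeeze": 20
}}

```text
time_s: 8.35
ee_pos: [0.5579, 0.0942, 0.297]
eef_rot: [-3.142, -0.001, -0.22]
force: [-1.1, 0.2, -0.5]
grip_width: 0.0735
grip_force: 18.1
```

Run:
```python
from h import *
c=snap('wrist','w5'); s=snap('side','s5')
a=cv2.resize(c['image'][120:360,80:560],None,fx=1.4,fy=1.4); b=cv2.resize(s['image'][150:310,220:400],None,fx=1.5,fy=1.5)
im=np.zeros((336+240,672,3),np.uint8); im[:336]=a; im[336:,:270]=b; cv2.imwrite('pics/w5c.png',im[:,:,::-1])
```

```text
(no output)
```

View pics/w5c.png

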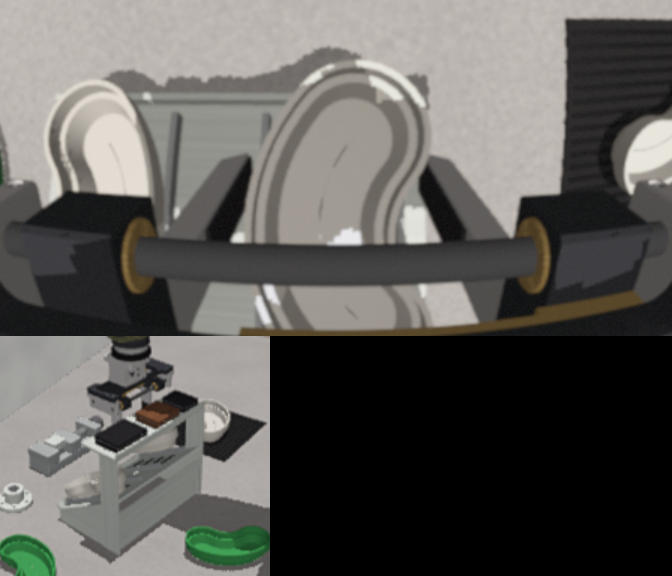

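Emit:
{"op": "servo_tool", "data": {
  "motion": [
    [0.9, 1.5, -0.3, 0.3, 0],
    [0.9, 3, -0.7, 0.5, 0],
    [0.9, 4.5, -1.0, 0.8, 0],
    [0.9, 6.2, -1.4, 1.2, 0],
    [0.9, 7, -1.6, 2.5, 0],
    [0.9, 7, -2, 5, 0],
    [0.9, 7, -4, 8, 5],
    [0.9, 7, -7, 10, 10],
    [0.9, 6, -11, 10, 20],
    [0.9, 5, -15, 10, 30],
    [0.9, 4, -19, 10, 40],
    [0.9, 3, -23, 10, 50],
    [0.9, 1, -27, 9, 60],
    [0.9, -1, -31, 8, 70],
    [0.9, -3, -35, 6, 80],
    [0.9, -4, -39, 4, 90],
    [0.9, -5, -43, 2, 90],
    [0.9, -5.5, -46, 0, 90],
    [0.9, -5.5, -46, -2, 90],
    [0.9, -5.5, -46, -4, 90]
  ]
}}

```text
time_s: 10.95
ee_pos: [0.5026, -0.3658, 0.2563]
eef_rot: [3.141, 0.0, 1.351]
force: [0.7, -0.7, -0.8]
grip_width: 0.0741
grip_force: 18.1
```

Run:
```python
from h import *
c=snap('side','s6'); o=c['obs'];print(o['ee_pos'],o['eef_rot'],o['grip_width'],o['grip_force'],o['qpos'])
# rough check of dish tilt in hand from wrist view: edge fit with pitch free handled later
c=snap('wrist','w6')
```

```text
[ 0.50264609 -0.36580158  0.25625937] [3.14140601e+00 5.01709094e-05 1.35068290e+00] 0.0741103987851903 18.107885398931103 [-6.88022546e-01  6.06845027e-01  1.44141664e+00  4.43679739e-05
  1.09314178e+00 -4.67929517e-01]
```

Lower onto the bench slowly, with a light grip, then open.

Emit:
{"op": "servo_tool", "data": {
  "motion": [
    [0.9, 0, 0, -1, 0],
    [0.9, 0, 0, -1.8, 0],
    [0.9, 0, 0, -2.3, 0],
    [0.9, 0, 0, -2.6, 0],
    [0.9, 0, 0, -2.9, 0],
    [0.9, 0, 0, -3.2, 0],
    [0.9, 0, 0, -3.5, 0],
    [0.9, 0, 0, -3.8, 0],
    [0.9, 0, 0, -4.1, 0],
    [0.9, 0, 0, -4.1, 0]
  ],
  "squeeze": 10
}}

```text
time_s: 12.3
ee_pos: [0.5028, -0.3659, 0.2159]
eef_rot: [3.141, 0.0, 1.351]
force: [-1.9, -1.0, 2.7]
grip_width: 0.0682
grip_force: 9.7
```

Emit:
{"op": "servo_tool", "data": {
  "motion": [
    [0.2, 0, 0, 0, 0],
    [0.15, 0, 0, 0, 0],
    [0.1, 0, 0, 0, 0],
    [0, 0, 0, 0, 0],
    [0, 0, 0, 0, 0],
    [0, 0, 0, 2, 0],
    [0, 0, 0, 5, 0],
    [0, -1, -3, 9, 0],
    [0, -2, -7, 13, 0],
    [0, -3, -10, 17, 0],
    [0, -3, -13, 20, 0],
    [0, -3, -13, 20, 0],
    [0, -3, -13, 20, 0]
  ]
}}

```text
time_s: 13.92
ee_pos: [0.4728, -0.4951, 0.4153]
eef_rot: [-3.141, -0.001, 1.351]
force: [-0.9, 0.7, -0.3]
grip_width: 0.0937
grip_force: 0.0
```

```bash
cat > f4.py <<'E'
from h import *
import sys
n,x,y,yaw=sys.argv[1],*map(float,sys.argv[2:5]); z0=float(sys.argv[5]) if len(sys.argv)>5 else 0.
c=load(n); v=np.ones((400,640),np.uint8); v[250:]=0
best=[]
for dy in np.radians([-30,-20,-10,0,10,20,30]):
  for dx in(-.02,0,.02):
    for dd in(-.02,0,.02):
      best.append((x+dx,y+dd,yaw+dy))
g=cv2.GaussianBlur(c['image'].astype(np.float32),(0,0),1.2); q=np.sqrt(sum(cv2.Sobel(g,-1,a,b,ksize=3)**2 for a,b in((1,0),(0,1))).sum(2)); q=np.minimum(q,np.percentile(q,97)); 
def cost(p,s=1.):
    gg=q if s<=1 else qb; t=0
    for i in(0,.003):
        o=proj(c,dish([p[0],p[1],z0,p[2]],i,.032)).astype(np.float32); t-=cv2.remap(gg,o[:,0],o[:,1],cv2.INTER_LINEAR).mean()
    return t/gg.max()
qb=cv2.GaussianBlur(q,(0,0),4)
R=sorted([minimize(cost,b,args=(2,),method='Nelder-Mead',options=dict(initial_simplex=np.array(b)+np.r_[np.zeros((1,3)),np.diag([.01,.01,.1])],maxiter=150)) for b in best],key=lambda r:r.fun)[:8]
F=sorted([minimize(cost,r.x,method='Nelder-Mead',options=dict(initial_simplex=r.x+np.r_[np.zeros((1,3)),np.diag([.003,.003,.05])],xatol=1e-5)) for r in R],key=lambda r:r.fun)
for r in F[:3]: print(r.x.round(4),round(r.fun,3),'deg',np.degrees(r.x[2]).round(1))
p=F[0].x; G=Rn.from_euler('z',p[2]).apply([0,.0085,0])[:2]+p[:2]; print('grip',G.round(4),'inlier px rows',proj(c,[[*p[:2],.03]]).round(0)); np.save(n+'_p.npy',p)
# signed edge offset along normals (px) check
E
python3 - <<'E'
from h import *
c=snap('wrist','w7'); print(c['obs']['ee_pos'],c['obs']['eef_rot'],c['obs']['time_s'])
E
python3 f4.py w7 .498 -.39 1.35
```

```text
[ 0.47280426 -0.49510477  0.41531807] [-3.14091748e+00 -6.44613254e-04  1.35133184e+00] 13.925
[ 0.4611 -0.3419  0.9894] -1.11 deg 56.7
[ 0.4611 -0.342   0.9878] -1.109 deg 56.6
[ 0.4955 -0.3946  1.748 ] -1.015 deg 100.2
grip [ 0.454  -0.3373] inlier px rows [[281.  65.]]
```

Run:
```python
from h import *
c=load('w7'); 
p,f=fit_edge([(c,np.ones((400,640),np.uint8))],[.4955,-.3946,0,1.748],0,step=(.002,.002,.003,.03)); print(p.round(4),f)
t=snap('top','t7'); p2,f2=fit_edge([(t,np.ones((400,640),np.uint8)),(c,np.ones((400,640),np.uint8))],p,0,step=(.002,.002,.003,.03)); print('with top',p2.round(4),f2)
# brightness samples: inside floor, outside ring
def samp(c,inset,h): q=proj(c,dish([.4955,-.3946,0,1.748],inset,h)).astype(int); return c['image'][q[:,1].clip(0,399),q[:,0].clip(0,639)].mean(1)[::8].astype(int)
for i,h in((-.008,0),(.0015,.032),(.012,.01),(.02,.003)): print(i,samp(c,i,h))
print(proj(c,dish([.4955,-.3946,0,1.748],0,.032))[::12].round(0).tolist())
```

```text
[ 0.4958 -0.3941 -0.0033  1.7492] -1.0186501741409302
with top [ 0.4993 -0.3971 -0.037   1.7677] -1.9306927919387817
-0.008 [129  99 176 169 173 218 185 126 121 115 110 161]
0.0015 [126  99 171 172 171 121 187 122 135 143 111 179]
0.012 [132  96 175 170 179 201 165 125 127 118 123 205]
0.02 [129  99 176 169 173 215 185 125 121 115 110 161]
[[330.0, 157.0], [287.0, 112.0], [287.0, 56.0], [323.0, 42.0], [337.0, 73.0], [338.0, 95.0], [352.0, 109.0], [364.0, 146.0]]
```

```bash
sed -i 's/o=outline(inset); P/o=outline(inset*1000); P/' h.py; python3 f4.py w7 .498 -.39 1.6
python3 - <<'E'
from h import *
c=load('w7'); one=np.ones((400,640),np.uint8)
p=np.load('w7_p.npy')
for q in([p[0],p[1],0,p[2]],[.4955,-.3946,0,1.748]):
    r,f=fit_edge([(c,one)],q,0,step=(.002,.002,.003,.03)); print(r.round(4),f)
    def samp(i,h): u=proj(c,dish(r,i,h)).astype(int); return c['image'][u[:,1].clip(0,399),u[:,0].clip(0,639)].mean(1)[::6].astype(int)
    for i,h in((-.008,0),(.0015,.032),(.012,.01),(.02,.003)): print(i,samp(i,h))
E
```

```text
[ 0.4985 -0.3948  1.7085] -0.982 deg 97.9
[ 0.4985 -0.3948  1.7086] -0.981 deg 97.9
[ 0.4985 -0.3948  1.7088] -0.981 deg 97.9
grip [ 0.49  -0.396] inlier px rows [[322. 101.]]
[ 0.4991 -0.3958 -0.0077  1.7108] -0.98378586769104
-0.008 [101  97 168 167 170 206 177 209 179 207 191 169 170 163  96 166]
0.0015 [130 125 173 105 168 202 195 123 138 187 205 112 126 115 116 178]
0.012 [122 107 116 113 163 150 218 219 219 218 139 137 100  91  99 111]
0.02 [138 140 140 141 217 219 218 217 219 166 140 138 140 139 139 137]
[ 0.499  -0.3952 -0.0224  1.7621] -1.0163623094558716
-0.008 [103 100 168 172 127 209 121 125 209 186 206 171 162 169  95 169]
0.0015 [134 129 185 164 171 201 122 209 149 125 181 120 137 142 132 197]
0.012 [136 119  98 111 161 127 218 219 219 200 140 132  96  87  99 168]
0.02 [138 139 139 137 215 218 218 202 219 140 140 138 138 137 139 139]
```

Run:
```python
from h import *
t,w2,w4=load('top0'),load('w2'),load('w4'); one=np.ones((400,640),np.uint8)
V={'w2':(w2,blob(w2,(452,150,547,250),70),one),'w4':(w4,blob(w4,(480,140,610,252),70),one),'top':(t,blob(t,(385,182,456,245),90),one)}
for n,v in V.items():
    p,f=fit_mask([v],[.496,-.175,.003,1.98]); print(n,p.round(4),round(f,3), v[1].sum())
p,f=fit_mask(list(V.values()),[.496,-.175,.003,1.98]); print('all',p.round(4),round(f,3))
for n,v in V.items():
    e,f=fit_edge([(v[0],one)],p,0,step=(.002,.002,.003,.03)); print('edge',n,e.round(4),f)
e,f=fit_edge([(v[0],one) for v in V.values()],p,0,step=(.002,.002,.003,.03)); print('edge all',e.round(4),f)
```

```text
w2 [ 0.4954 -0.1748  0.005   1.9923] 0.128 3676
w4 [ 0.4964 -0.1732  0.0073  1.9757] 0.264 7618
top [ 0.4962 -0.1734  0.0036  1.9839] 0.021 1445
all [ 0.496  -0.1737  0.0059  1.9984] 0.43
edge w2 [ 0.5035 -0.1616  0.018   2.0112] -1.7432692050933838
edge w4 [ 0.4971 -0.171   0.0027  1.9949] -1.7355315685272217
edge top [ 0.4937 -0.1603  0.0611  1.9773] -1.9636080265045166
edge all [ 4.9670e-01 -1.7230e-01  1.5000e-03  1.9963e+00] -5.1105499267578125
```

Emit:
{"op": "servo_tool", "data": {
  "motion": [
    [0, 1, 5, 0, 7],
    [0, 2, 10, 0, 14],
    [0, 3, 15, 0, 20.5],
    [0, 3.8, 20, 0, 20.5],
    [0, 3.8, 20, 0, 20.5],
    [0, 3.8, 20, 0, 20.5]
  ]
}}

```text
time_s: 14.78
ee_pos: [0.5108, -0.2956, 0.4155]
eef_rot: [-3.141, -0.0, 1.71]
force: [-0.9, -1.1, 0.6]
grip_width: 0.0938
grip_force: 0.0
```

```bash
python3 - <<'E'
from h import *
c=snap('wrist','w8'); print(c['obs']['ee_pos'],c['obs']['eef_rot'],c['obs']['time_s'])
one=np.ones((400,640),np.uint8)
q=proj(c,dish([.4965,-.173,.003,1.993],0,.032)); x0,y0=np.maximum(q.min(0)-12,0).astype(int);x1,y1=(q.max(0)+12).astype(int); print(x0,y0,x1,y1)
m=blob(c,(x0,y0,x1,y1),70); print(m.sum(), sil(c,[.4965,-.173,.003,1.993]).sum())
print(fit_mask([(c,m,one)],[.4965,-.173,.003,1.993],step=(.004,.004,.004,.05)))
def fz(p): return fit_mask([(c,m,one)],p)
E
python3 f4.py w8 .4965 -.173 1.993 .003
```

```text
[ 0.5107727  -0.29563957  0.41547467] [-3.14121012e+00 -4.03243681e-05  1.70955867e+00] 14.775
273 10 378 155
6895 6650
(array([ 0.49566253, -0.17471682,  0.00749404,  1.97789842]), np.float64(0.0202166064981949))
[ 0.4978 -0.1744  1.9938] -1.399 deg 114.2
[ 0.4978 -0.1744  1.9945] -1.399 deg 114.3
[ 0.4978 -0.1743  1.9945] -1.398 deg 114.3
grip [ 0.49   -0.1779] inlier px rows [[323.  85.]]
```

Emit:
{"op": "servo_tool", "data": {
  "motion": [
    [0, -1, -4, -3, 0],
    [0, -2.1, -8, -8, 0],
    [0, -2.1, -10, -13, 0],
    [0, -2.1, -10, -17, 0],
    [0, -2.1, -10, -19, 0],
    [0, -2.1, -10, -20, 0],
    [0, -2.1, -10, -20, 0],
    [0.15, -2.1, -10, -20, 0],
    [0.25, -2.1, -10, -20, 0],
    [0.35, -2.1, -10, -20, 0],
    [0.5, -2.1, -10, -20, 0],
    [0.6, -2.1, -10, -20, 0],
    [0.8, -2.1, -10, -20, 0]
  ],
  "squeeze": 8
}}

```text
time_s: 16.45
ee_pos: [0.4899, -0.3958, 0.2162]
eef_rot: [3.141, 0.001, 1.709]
force: [0.2, 0.8, 5.4]
grip_width: 0.0638
grip_force: 7.9
```

Emit:
{"op": "servo_tool", "data": {
  "motion": [
    [0.9, 0, 0, 0, 0],
    [0.9, 0, 0, 2, 0],
    [0.9, 0, 1, 5, 0],
    [0.9, 0, 4, 8, 2],
    [0.9, 0, 8, 8, 5],
    [0.9, 0, 12, 8, 9],
    [0.9, 0, 16, 8, 13],
    [0.9, 0, 20, 8, 16],
    [0.9, 0, 21.8, 8, 16],
    [0.9, 0, 21.8, 6.5, 16],
    [0.9, 0, 21.8, 5.5, 16],
    [0.9, 0, 21.8, 5, 16],
    [0.9, 0, 21.8, 5, 16]
  ],
  "squeeze": 12
}}

```text
time_s: 18.08
ee_pos: [0.4897, -0.1783, 0.2651]
eef_rot: [-3.141, -0.001, 1.987]
force: [0.0, -0.3, -0.9]
grip_width: 0.0638
grip_force: 11.8
```

```bash
cat > hand.py <<'E'
from h import *
import sys
# fit a level dish in the hand: x,y,yaw ; underside height given
n,u=sys.argv[1],float(sys.argv[2]); flip=float(sys.argv[3]) if len(sys.argv)>3 else 0
c=snap('wrist',n); o=c['obs']; print(o['ee_pos'],o['eef_rot'],o['force'],o['grip_width'],o['time_s'])
g=o['eef_rot'][2]+flip; v=np.zeros((400,640),np.uint8); v[:228]=1
p0=np.array([*(o['ee_pos'][:2]+.0085*np.array([np.sin(g),-np.cos(g)])),u,g])
r=fit_edge([(c,v)],p0,0,step=(.002,.002,.002,.03)); e=r[0]
print('p0',p0.round(4),'fit',e.round(4),r[1])
q=minimize(lambda w:0,[0]);
E
python3 hand.py w9 .053
```

```text
[ 0.48970746 -0.17831303  0.26507456] [-3.14084736e+00 -7.72769681e-04  1.98716187e+00] [ 0.00752919 -0.29853401 -0.89749154] 0.06381905852062872 18.075
p0 [ 0.4975 -0.1749  0.053   1.9872] fit [ 0.497  -0.1739  0.0594  2.0049] -1.2083964347839355
```

Emit:
{"op": "servo_tool", "data": {
  "motion": [
    [0.9, 0, 0, -0.6, 0],
    [0.9, 0, 0, -1.1, 0],
    [0.9, 0, 0, -1.4, 0],
    [0.9, 0, 0, -1.7, 0],
    [0.9, 0, 0, -2.0, 0],
    [0.9, 0, 0, -2.3, 0],
    [0.9, 0, 0, -2.5, 0],
    [0.9, 0, 0, -2.5, 0]
  ]
}}

```text
time_s: 19.12
ee_pos: [0.4897, -0.1779, 0.2407]
eef_rot: [-3.141, 0.0, 1.988]
force: [-0.8, -2.5, 3.7]
grip_width: 0.0626
grip_force: 11.9
```

Emit:
{"op": "servo_tool", "data": {
  "motion": [
    [0.9, 0, 0, -0.2, 0],
    [0.9, 0, 0, -0.4, 0],
    [0.9, 0, 0, -0.55, 0],
    [0.9, 0, 0, -0.65, 0],
    [0.9, 0, 0, -0.65, 0]
  ]
}}

```text
time_s: 19.75
ee_pos: [0.4896, -0.1782, 0.2347]
eef_rot: [-3.141, 0.001, 1.988]
force: [-6.6, -5.0, 11.1]
grip_width: 0.0631
grip_force: 12.1
```

Emit:
{"op": "servo_tool", "data": {
  "motion": [
    [0.9, -0.05, 0, 0, 0],
    [0.9, -0.1, -0.05, 0, 0],
    [0.9, -0.1, -0.05, 0, 0]
  ]
}}

```text
time_s: 20.12
ee_pos: [0.4889, -0.1784, 0.2346]
eef_rot: [3.141, 0.001, 1.988]
force: [-0.5, -2.7, 6.4]
grip_width: 0.0627
grip_force: 12.1
```

Now down the last bit with a loose grip, then open gently.

Emit:
{"op": "servo_tool", "data": {
  "motion": [
    [0.9, 0, 0, 0, 0],
    [0.9, 0, -0.03, -0.05, 0],
    [0.9, 0, -0.03, -0.1, 0],
    [0.9, 0, -0.03, -0.1, 0]
  ],
  "squeeze": 5
}}

```text
time_s: 20.62
ee_pos: [0.489, -0.1785, 0.234]
eef_rot: [3.141, 0.001, 1.988]
force: [-3.5, 1.1, 14.2]
grip_width: 0.0634
grip_force: 10.1
```

Emit:
{"op": "servo_tool", "data": {
  "motion": [
    [0.28, 0, 0, 0, 0],
    [0.24, 0, 0, 0, 0],
    [0.2, 0, 0, 0, 0],
    [0.1, 0, 0, 0, 0],
    [0, 0, 0, 0, 0],
    [0, 0, 0, 0, 0],
    [0, 0, 0, 2, 0],
    [0, 0, 0, 6, 0],
    [0, 1, -3, 11, 0],
    [0, 2, -7, 15, 0],
    [0, 2.3, -11.5, 18, 0],
    [0, 2.3, -11.5, 18, 0],
    [0, 2.3, -11.5, 18, 0]
  ]
}}

```text
time_s: 22.25
ee_pos: [0.5117, -0.2931, 0.4122]
eef_rot: [-3.141, -0.001, 1.988]
force: [-0.3, 0.7, -1.0]
grip_width: 0.094
grip_force: 0.0
```

```bash
cat > chk.py <<'E'
from h import *
import sys
c=snap('wrist',sys.argv[1]); one=np.ones((400,640),np.uint8); print(c['obs']['ee_pos'],c['obs']['eef_rot'],c['obs']['time_s'])
zs=[float(a) for a in sys.argv[2:]]
for z in zs:
    e,f=fit_edge([(c,one)],[.4965,-.1745,z,1.99],0,step=(.002,.002,.002,.02)); print('edge from',z,e.round(4),round(f,3))
    q=proj(c,dish([.4965,-.1745,z,1.99],0,.032)); x0,y0=np.maximum(q.min(0)-14,0).astype(int);x1,y1=(q.max(0)+14).astype(int); m=blob(c,(x0,y0,x1,y1),70)
    def cost(p):
        a=sil(c,[p[0],p[1],.003,p[2]])
        for k in zs: 
            if k<=p[3]+.02: pass
        a=a|sil(c,[p[0],p[1],p[3],p[2]]); return 1-(a&m).sum()/(a|m).sum()
    p0=np.array([.4965,-.1745,1.99,z]); r=minimize(cost,p0,method='Nelder-Mead',options=dict(initial_simplex=p0+np.r_[np.zeros((1,4)),np.diag([.004,.004,.05,.006])],maxiter=300)); print('mask',r.x.round(4),round(r.fun,3))
E
python3 chk.py w10 .018 .028
```

```text
[ 0.51169544 -0.29313379  0.41220262] [-3.14090822e+00 -1.32705143e-03  1.98799562e+00] 22.25
edge from 0.018 [ 0.4954 -0.1747  0.0327  1.9534] -1.715
mask [ 0.4955 -0.1729  1.9578  0.024 ] 0.025
edge from 0.028 [ 0.4953 -0.1747  0.0327  1.9529] -1.715
mask [ 0.4954 -0.1729  1.9534  0.0227] 0.024
```

Emit:
{"op": "servo_tool", "data": {
  "motion": [
    [0, 1, 3, 2, -10],
    [0, 2, 6, 4, -20],
    [0, 3, 10, 4.8, -30],
    [0, 4, 14, 4.8, -40],
    [0, 5, 18, 4.8, -50],
    [0, 6, 22, 4.8, -60],
    [0, 7, 26, 4.8, -70],
    [0, 8, 30, 4.8, -80],
    [0, 8.1, 34, 4.8, -90],
    [0, 8.1, 37, 4.8, -100],
    [0, 8.1, 40, 4.8, -110],
    [0, 8.1, 41.3, 4.8, -120],
    [0, 8.1, 41.3, 4.8, -126.5],
    [0, 8.1, 41.3, 4.8, -126.5],
    [0, 8.1, 41.3, 4.8, -126.5]
  ]
}}

```text
time_s: 24.18
ee_pos: [0.5926, 0.1198, 0.4608]
eef_rot: [3.141, 0.001, -0.217]
force: [-0.1, -0.1, -0.7]
grip_width: 0.0939
grip_force: 0.0
```

```bash
cat > st.py <<'E'
from h import *
import sys
one=np.ones((400,640),np.uint8)
def mk(c,z):
    q=proj(c,dish([.4965,-.1745,z,1.99],0,.032)); x0,y0=np.maximum(q.min(0)-10,0).astype(int);x1,y1=(q.max(0)+10).astype(int); return blob(c,(x0,y0,x1,y1),70)
def fit(cs,z,extra=()):
    M=[mk(c,z) for c in cs]
    def cost(p):
        t=0
        for c,m in zip(cs,M):
            a=sil(c,[p[0],p[1],p[3],p[2]])
            if p[3]>.01:
                for b in (.003,*extra): a=a|sil(c,[p[0],p[1],b,p[2]])
            t+=1-(a&m).sum()/(a|m).sum()
        return t
    p0=np.array([.4965,-.1745,1.99,z]); r=minimize(cost,p0,method='Nelder-Mead',options=dict(initial_simplex=p0+np.r_[np.zeros((1,4)),np.diag([.004,.004,.05,.006])],maxiter=400)); return r.x.round(4),round(r.fun,3),[m.sum() for m in M]
E
python3 - <<'E'
from st import *
c=snap('wrist','w11'); t=snap('top','t11'); print(c['obs']['ee_pos'],c['obs']['eef_rot'],c['obs']['time_s'])
w8,w2,w10=load('w8'),load('w2'),load('w10')
print('before',fit([w8,w2],.003),fit([w2],.003))
print('now 18',fit([w10,c],.018),fit([c],.018)); print('now 30',fit([w10,c],.030),fit([c],.030))
def ex(m): x,y=np.nonzero(m)[::-1]; return x.min(),x.max(),y.min(),y.max()
print(ex(mk(c,.018)),[ex(sil(c,[.4957,-.1737,z,1.965])|sil(c,[.4957,-.1737,.003,1.965])) for z in(.018,.022,.028)])
print(ex(mk(w2,.003)),ex(sil(w2,[.4957,-.1745,.003,1.98])))
E
```

```text
[0.59257891 0.11977253 0.4607927 ] [ 3.14137907e+00  6.01360945e-04 -2.16679282e-01] 24.175
before (array([ 0.4959, -0.175 ,  1.9716,  0.0117]), np.float64(0.286), [np.uint64(6895), np.uint64(4400)]) (array([ 0.4962, -0.1779,  1.9679,  0.0206]), np.float64(0.248), [np.uint64(4400)])
now 18 (array([ 0.4961, -0.1749,  1.9702,  0.0289]), np.float64(0.312), [np.uint64(7586), np.uint64(5409)]) (array([ 0.4971, -0.1763,  1.9951,  0.0486]), np.float64(0.236), [np.uint64(5409)])
now 30 (array([ 0.4966, -0.1763,  1.9862,  0.0309]), np.float64(0.376), [np.uint64(7588), np.uint64(5895)]) (array([ 0.4975, -0.1755,  2.0155,  0.0715]), np.float64(0.257), [np.uint64(5895)])
(np.int64(473), np.int64(561), np.int64(156), np.int64(248)) [(np.int64(472), np.int64(552), np.int64(165), np.int64(240)), (np.int64(472), np.int64(554), np.int64(165), np.int64(241)), (np.int64(472), np.int64(556), np.int64(165), np.int64(242))]
(np.int64(475), np.int64(556), np.int64(151), np.int64(242)) (np.int64(474), np.int64(547), np.int64(161), np.int64(234))
```

```bash
cat > st.py <<'E'
from h import *
MAT=np.array([(.567,-.274,.003),(.593,-.079,.003),(.420,-.059,.003),(.394,-.254,.003)])
def mk(c):
    v=np.zeros((400,640),np.uint8); cv2.fillPoly(v,[np.round(proj(c,MAT)).astype(np.int32)],1); v=cv2.erode(v,np.ones((5,5))); v[228:]=0
    m=(c['image'].min(2)>75).astype(np.uint8)*v; m=cv2.morphologyEx(m,cv2.MORPH_CLOSE,np.ones((7,7)))
    n,l,s,_=cv2.connectedComponentsWithStats(m); m=(l==1+np.argmax(s[1:,4])).astype(np.uint8)
    cs,_=cv2.findContours(m,0,1); o=np.zeros_like(m); cv2.drawContours(o,cs,-1,1,-1); return o*v,v
def fit(cs,zs):
    M=[mk(c) for c in cs]
    def cost(p):
        t=0
        for c,(m,v) in zip(cs,M):
            a=sil(c,[p[0],p[1],p[3],p[2]])
            for b in zs[:-1]: a=a|sil(c,[p[0],p[1],b,p[2]])
            a=a*v; t+=1-(a&m).sum()/(a|m).sum()
        return t
    p0=np.array([.4965,-.1745,1.99,zs[-1]]); r=minimize(cost,p0,method='Nelder-Mead',options=dict(initial_simplex=p0+np.r_[np.zeros((1,4)),np.diag([.004,.004,.05,.006])],maxiter=400)); return r.x.round(4),round(r.fun,3)
E
python3 - <<'E'
from st import *
c=load('w11');w8,w2,w10,w3=load('w8'),load('w2'),load('w10'),load('w3')
print('before',fit([w8,w2],[.003]),fit([w2],[.003]))
print('now',fit([w10,c],[.003,.018]),fit([c],[.003,.018])); print(fit([w10,c],[.003,.032]),fit([w10],[.003,.018]))
E
```

```text
before (array([ 0.4957, -0.1745,  1.9856,  0.0057]), np.float64(0.04)) (array([ 0.4968, -0.1753,  1.9968,  0.007 ]), np.float64(0.014))
now (array([ 0.4957, -0.1736,  1.9852,  0.0216]), np.float64(0.063)) (array([ 0.4965, -0.1762,  1.9988,  0.0193]), np.float64(0.009))
(array([ 0.4957, -0.1731,  1.975 ,  0.0211]), np.float64(0.06)) (array([ 0.4954, -0.1726,  1.9528,  0.0214]), np.float64(0.018))
```

Run:
```python
from h import *
w1,w2,w3,w4,w11=[load(k) for k in('w1','w2','w3','w4','w11')]
E0=np.array([.5204,.1678]);xs=np.array([.975,-.2225]);ys=np.array([.2225,.975])
def run(n,V,p0,pt):
    G=[]
    for c,v in V:
        g=cv2.GaussianBlur(c['image'].astype(np.float32),(0,0),1.5); q=np.sqrt(sum(cv2.Sobel(g,-1,a,b,ksize=3)**2 for a,b in((1,0),(0,1))).sum(2)); G.append(np.minimum(q,np.percentile(q[v>0],90))*v)
    def cost(p):
        s=0
        for (c,v),g in zip(V,G):
            for i in(0,.003):
                o=proj(c,dish([p[0],p[1],.0637,p[2],pt],i,.032)).astype(np.float32); n_=cv2.remap(v.astype(np.float32),o[:,0],o[:,1],1).sum(); s-=cv2.remap(g,o[:,0],o[:,1],1).sum()/max(n_,15)/g.max()
        return s
    B=min((minimize(cost,p0+np.array(d),method='Nelder-Mead',options=dict(initial_simplex=p0+np.array(d)+np.r_[np.zeros((1,3)),np.diag([.003,.003,.04])])) for d in((0,0,0),(.004,0,0),(-.004,0,0),(0,.004,0),(0,-.004,0),(0,0,.06),(0,0,-.06))),key=lambda r:r.fun)
    p=B.x; g=Rn.from_euler('ZY',[p[2],pt]).apply([0,.0085,.0245])[:2]+p[:2]; print(n,p.round(4),round(B.fun,3),'xs,ys',((g-E0)@xs).round(4),((g-E0)@ys).round(4))
a=np.pi/6
r0=lambda s,yaw,pt:np.r_[E0+.0205*xs+s*.0565*ys-Rn.from_euler('ZY',[yaw,pt]).apply([0,.0085,.0245])[:2],yaw]
pR=r0(-1,-.2243,a);pL=r0(1,np.pi-.2243,-a)
run('R w3',[(w3,roi(w3,120,90,300,140))],pR,a)
run('L w4,w2,w3,w11',[(w4,roi(w4,110,150,206,228)),(w2,roi(w2,200,170,275,228)),(w11,roi(w11,190,160,275,228))],pL,-a)
run('L w4',[(w4,roi(w4,110,150,206,228))],pL,-a)
run('L w11',[(w11,roi(w11,190,160,275,228))],pL,-a)
```

```text
R w3 [ 0.5064  0.1037 -0.1188] -1.055 xs,ys 0.0119 -0.0558
L w4,w2,w3,w11 [0.5449 0.2269 2.9431] -3.743 xs,ys 0.0232 0.0549
L w4 [0.5442 0.228  2.9168] -1.569 xs,ys 0.022 0.0555
L w11 [0.5466 0.2219 3.0059] -1.229 xs,ys 0.0264 0.0512
```

Emit:
{"op": "servo_tool", "data": {
  "motion": [
    [0, 0.1, 4, 0, 0],
    [0, 0.3, 8, -3, 0],
    [0, 0.3, 9.6, -7, 0],
    [0, 0.3, 9.6, -11, 0],
    [0, -0.6, 9.9, -14, 0],
    [0, -1.6, 10.1, -15, 0],
    [0, -1.6, 10.1, -17.5, 0],
    [0, -1.6, 10.1, -19, 0],
    [0, -1.6, 10.1, -19.8, 0],
    [0, -1.6, 10.1, -19.8, 0]
  ],
  "squeeze": 12
}}

```text
time_s: 25.52
ee_pos: [0.5769, 0.2204, 0.2633]
eef_rot: [-3.142, -0.0, -0.22]
force: [-0.1, -0.2, 0.6]
grip_width: 0.094
grip_force: 0.0
```

Emit:
{"op": "servo_tool", "data": {
  "motion": [
    [0.1, 0, 0, 0, 0],
    [0.2, 0, 0, 0, 0],
    [0.3, 0, 0, 0, 0],
    [0.4, 0, 0, 0, 0],
    [0.5, 0, 0, 0, 0],
    [0.6, 0, 0, 0, 0]
  ],
  "squeeze": 12
}}

```text
time_s: 26.28
ee_pos: [0.5769, 0.2206, 0.2636]
eef_rot: [-3.141, -0.001, -0.22]
force: [1.7, 2.4, 5.1]
grip_width: 0.0742
grip_force: 10.9
```

Emit:
{"op": "servo_tool", "data": {
  "motion": [
    [0.9, 0, 0, 0, 0],
    [0.9, 0, 0, 0.6, 0],
    [0.9, 0.2, 0, 1.2, 0],
    [0.9, 0.4, -0.1, 1.8, 0],
    [0.9, 0.6, -0.1, 2.4, 0],
    [0.9, 0.8, -0.2, 3, 0],
    [0.9, 1, -0.2, 3.5, 0],
    [0.9, 1, -0.2, 3.5, 0]
  ],
  "squeeze": 20
}}

```text
time_s: 27.28
ee_pos: [0.5869, 0.2185, 0.2986]
eef_rot: [-3.141, -0.001, -0.22]
force: [1.7, 1.3, -0.3]
grip_width: 0.0733
grip_force: 18.3
```

Emit:
{"op": "servo_tool", "data": {
  "motion": [
    [0.9, 1.5, -0.3, 0.3, 0],
    [0.9, 3, -0.7, 0.5, 0],
    [0.9, 4.5, -1.0, 0.8, 0],
    [0.9, 6.2, -1.4, 1.2, 0],
    [0.9, 7, -1.6, 2.5, 0],
    [0.9, 7, -2, 5, 0],
    [0.9, 7, -4, 8, 0],
    [0.9, 7, -8, 10, 0],
    [0.9, 6, -13, 10, 0],
    [0.9, 4, -18, 10, 0],
    [0.9, 2, -23, 10, 0],
    [0.9, 0, -28, 10, 0],
    [0.9, -2, -33, 10, 0],
    [0.9, -4, -38, 10, 0],
    [0.9, -6, -43, 10, 0],
    [0.9, -8, -48, 9, 0],
    [0.9, -8.7, -53, 6, 0],
    [0.9, -8.7, -57, 3, 0],
    [0.9, -8.7, -58.8, 0, 0],
    [0.9, -8.7, -58.8, -3, 0]
  ]
}}

```text
time_s: 29.78
ee_pos: [0.4993, -0.3708, 0.2666]
eef_rot: [-3.141, 0.0, -0.221]
force: [-0.8, -0.4, -1.4]
grip_width: 0.0735
grip_force: 18.3
```

Emit:
{"op": "servo_tool", "data": {
  "motion": [
    [0.9, 0, 0, -1, 0],
    [0.9, 0, 0, -1.8, 0],
    [0.9, 0, 0, -2.3, 0],
    [0.9, 0, 0, -2.7, 0],
    [0.9, 0, 0, -3.1, 0],
    [0.9, 0, 0, -3.5, 0],
    [0.9, 0, 0, -3.9, 0],
    [0.9, 0, 0, -4.3, 0],
    [0.9, 0, 0, -4.7, 0],
    [0.9, 0, 0, -5.2, 0],
    [0.9, 0, 0, -5.2, 0]
  ],
  "squeeze": 10
}}

```text
time_s: 31.15
ee_pos: [0.4997, -0.3697, 0.2159]
eef_rot: [3.142, -0.0, -0.22]
force: [-0.7, 1.7, -0.9]
grip_width: 0.0662
grip_force: 10.2
```

Emit:
{"op": "servo_tool", "data": {
  "motion": [
    [0.25, 0, 0, 0, 0],
    [0.2, 0, 0, 0, 0],
    [0.15, 0, 0, 0, 0],
    [0, 0, 0, 0, 0],
    [0, 0, 0, 0, 0],
    [0, 0, 0, 2, 0],
    [0, 0, 0, 5, 0],
    [0, -3, 0, 9, 0],
    [0, -7, 0, 13, 0],
    [0, -10, 1, 17, 0],
    [0, -14, 2, 20, 0],
    [0, -14, 2, 20, 0],
    [0, -14, 2, 20, 0]
  ]
}}

```text
time_s: 32.78
ee_pos: [0.36, -0.3495, 0.4165]
eef_rot: [3.141, -0.001, -0.22]
force: [-0.1, -0.2, -0.7]
grip_width: 0.0938
grip_force: 0.0
```

```bash
cat > v.py <<'E'
from h import *
import sys
n=sys.argv[1]; c=load(n); p=np.load(n+'_p.npy'); r=[p[0],p[1],0,p[2]]
def samp(i,h): u=proj(c,dish(r,i,h)).astype(int); return c['image'][u[:,1].clip(0,399),u[:,0].clip(0,639)].mean(1)[::6].astype(int)
for i,h in((-.008,0),(.0015,.032),(.012,.01),(.02,.003)): print(i,samp(i,h))
print(fit_edge([(c,np.ones((400,640),np.uint8))],r,0,step=(.002,.002,.003,.03)))
E
python3 -c "
from h import *
c=snap('wrist','w12');print(c['obs']['ee_pos'],c['obs']['eef_rot'],c['obs']['time_s'])"
python3 f4.py w12 .478 -.365 2.57; python3 v.py w12
```

```text
[ 0.35996565 -0.34947042  0.4165488 ] [ 3.14123439e+00 -6.70540985e-04 -2.19834930e-01] 32.775
[ 0.4618 -0.3575  2.6563] -0.815 deg 152.2
[ 0.4618 -0.3575  2.6577] -0.814 deg 152.3
[ 0.4618 -0.3574  2.6573] -0.814 deg 152.3
grip [ 0.4578 -0.365 ] inlier px rows [[306. 104.]]
-0.008 [199 182 176 182 186 110 113 210 143 184 226 218 180 149 146 141]
0.0015 [153 190 180 183 184 108 172 199 151 190 158 216 201 225 163 108]
0.012 [230 130 208 189 180 180 217 158 230 230 230 230 149 219 230 230]
0.02 [230 230 181 196 219 222 172 231 230 227 230 231 230 230 231 230]
(array([ 0.4629252 , -0.35611899, -0.00898686,  2.67050793]), np.float64(-0.8075686693191528))
```

```bash
cat > fl.py <<'E'
from h import *
import sys
n,x,y,yaw,thr=sys.argv[1],*map(float,sys.argv[2:6])
c=load(n); im=c['image'].min(2); 
q=proj(c,[[x,y,.003]])[0]; print('px',q.round())
m=(im>thr).astype(np.uint8); m[228:]=0; m=cv2.morphologyEx(m,cv2.MORPH_OPEN,np.ones((5,5))); k,l,s,ce=cv2.connectedComponentsWithStats(m)
for i in range(1,k):
    if s[i,4]>150: print(i,s[i],ce[i].round(),at_z(c,ce[i],.003).round(3))
best=min([i for i in range(1,k) if s[i,4]>1000],key=lambda i:np.hypot(*(ce[i]-q))); m=(l==best).astype(np.uint8); m=cv2.morphologyEx(m,cv2.MORPH_CLOSE,np.ones((7,7)))
def cost(p):
    a=np.zeros_like(m); cv2.fillPoly(a,[np.round(proj(c,dish([p[0],p[1],0,p[2]],p[3],.003))*16).astype(np.int32)],1,shift=4); return 1-(a&m).sum()/(a|m).sum()
R=[]
for d in np.radians([-40,-20,0,20,40]):
    p0=np.array([x,y,yaw+d,.012]); r=minimize(cost,p0,method='Nelder-Mead',options=dict(initial_simplex=p0+np.r_[np.zeros((1,4)),np.diag([.006,.006,.1,.003])],maxiter=500)); R.append(r)
r=min(R,key=lambda r:r.fun); print('floor',r.x.round(4),round(r.fun,3),np.degrees(r.x[2]))
E
python3 fl.py w12 .465 -.36 2.6 205; python3 f4.py w12 .47 -.37 2.45;python3 v.py w12
```

```text
px [308. 103.]
2 [ 276   44   52   95 2917] [305.  92.] [ 0.479 -0.358  0.003]
5 [ 129   79   69   70 2263] [166. 118.] [ 0.499 -0.168  0.003]
8 [  0 135  13  38 206] [  5. 152.] [0.574 0.236 0.003]
floor [ 0.4802 -0.3587  2.6802  0.0127] 0.014 153.56233747841094
[ 0.4619 -0.3573  2.6664] -0.814 deg 152.8
[ 0.4618 -0.3573  2.6659] -0.814 deg 152.7
[ 0.4618 -0.3575  2.6645] -0.813 deg 152.7
grip [ 0.458  -0.3649] inlier px rows [[306. 104.]]
-0.008 [216 182 178 183 186 110 113 210 143 184 218 209 180 149 136 115]
0.0015 [188 206 180 183 186 108 172 199 151 190 158 216 176 220 163 111]
0.012 [231 130 203 201 180 180 217 158 230 230 230 230 149 219 231 230]
0.02 [230 230 181 196 219 215 162 227 230 227 230 231 230 230 231 230]
(array([ 0.46292694, -0.35646943, -0.00687952,  2.6826287 ]), np.float64(-0.8059316277503967))
```

```bash
cat > fb.py <<'E'
from h import *
def floor(c,z,x,y,yaw,thr=205):
    im=c['image'].min(2); q=proj(c,[[x,y,z+.003]])[0]; m=(im>thr).astype(np.uint8); m[228:]=0; m=cv2.morphologyEx(m,cv2.MORPH_OPEN,np.ones((5,5))); k,l,s,ce=cv2.connectedComponentsWithStats(m)
    best=min([i for i in range(1,k) if s[i,4]>600],key=lambda i:np.hypot(*(ce[i]-q))); m=(l==best).astype(np.uint8); m=cv2.morphologyEx(m,cv2.MORPH_CLOSE,np.ones((7,7)))
    def cost(p):
        a=np.zeros_like(m); cv2.fillPoly(a,[np.round(proj(c,dish([p[0],p[1],z,p[2]],.0127,.003))*16).astype(np.int32)],1,shift=4); return 1-(a&m).sum()/(a|m).sum()
    p0=np.array([x,y,yaw]); r=minimize(cost,p0,method='Nelder-Mead',options=dict(initial_simplex=p0+np.r_[np.zeros((1,3)),np.diag([.006,.006,.1])],maxiter=500)); return r.x.round(4),round(r.fun,3)
if __name__=='__main__':
    c=load('w12'); e=floor(c,0,.479,-.359,2.68); print(e); p=e[0]
    print('edge',fit_edge([(c,np.ones((400,640),np.uint8))],[p[0],p[1],0,p[2]],0,step=(.001,.001,.001,.01)))
    print('grip',(p[0]-.0085*np.sin(p[2])).round(4),(p[1]+.0085*np.cos(p[2])).round(4))
    for n in('w10','w12','w8'): print(n,floor(load(n),.018 if n!='w8' else .003,.496,-.174,1.985))
E
python3 fb.py
```

```text
(array([ 0.4804, -0.3587,  2.6837]), np.float64(0.015))
edge (array([ 0.47790961, -0.35758346,  0.00860989,  2.65920548]), np.float64(-0.6076508164405823))
grip 0.4766 -0.3663
w10 (array([ 0.4913, -0.091 ,  1.338 ]), np.float64(0.735))
w12 (array([ 0.4954, -0.1735,  1.9687]), np.float64(0.043))
w8 (array([ 0.4964, -0.171 ,  1.9696]), np.float64(0.787))
```

Emit:
{"op": "servo_tool", "data": {
  "motion": [
    [0, 4, -0.5, 0, -5],
    [0, 8, -1, -3, -10],
    [0, 11.6, -1.6, -8, -14],
    [0, 11.6, -1.6, -13, -14],
    [0, 11.6, -1.6, -17, -14],
    [0, 11.6, -1.6, -19, -14],
    [0, 11.6, -1.6, -20.1, -14],
    [0, 11.6, -1.6, -20.1, -14],
    [0.15, 11.6, -1.6, -20.1, -14],
    [0.25, 11.6, -1.6, -20.1, -14],
    [0.35, 11.6, -1.6, -20.1, -14],
    [0.5, 11.6, -1.6, -20.1, -14],
    [0.6, 11.6, -1.6, -20.1, -14],
    [0.8, 11.6, -1.6, -20.1, -14]
  ],
  "squeeze": 8
}}

```text
time_s: 34.58
ee_pos: [0.4758, -0.3656, 0.2155]
eef_rot: [3.141, -0.0, -0.464]
force: [-1.9, 1.5, 5.2]
grip_width: 0.062
grip_force: 8.0
```

Emit:
{"op": "servo_tool", "data": {
  "motion": [
    [0.9, 0, 0, 0, 0],
    [0.9, 0, 0, 2, 0],
    [0.9, 0, 0, 5, -4],
    [0.9, 0, 3, 8, -10],
    [0.9, 0.3, 7, 9, -18],
    [0.9, 0.6, 11, 9, -26],
    [0.9, 0.9, 15, 9, -34],
    [0.9, 1.2, 18, 9, -40],
    [0.9, 1.2, 18.9, 9, -40],
    [0.9, 1.2, 18.9, 7.5, -40],
    [0.9, 1.2, 18.9, 6.5, -40],
    [0.9, 1.2, 18.9, 6.5, -40],
    [0.9, 1.2, 18.9, 6.5, -40]
  ],
  "squeeze": 12
}}

```text
time_s: 36.2
ee_pos: [0.4878, -0.177, 0.2801]
eef_rot: [3.141, 0.0, -1.162]
force: [0.3, -0.4, -0.9]
grip_width: 0.0613
grip_force: 12.0
```

```bash
python3 hand.py w13 .065 3.14159
python3 - <<'E'
from h import *
c=load('w13');v=np.zeros((400,640),np.uint8); v[:228]=1
print(c['obs']['qpos'])
for z in(.062,.065,.068): print(fit_edge([(c,v)],[.496,-.1735,z,1.98],0,step=(.001,.001,.001,.02)))
E
```

```text
[ 0.48779021 -0.17702298  0.28009507] [ 3.14146208e+00  1.03680562e-04 -1.16247704e+00] [ 0.29513668 -0.35437506 -0.93246461] 0.0613274059202989 36.2
p0 [ 0.4956 -0.1736  0.065   1.9791] fit [ 0.4962 -0.175   0.0635  1.9685] -1.8021867275238037
[-4.18713906e-01  3.72855241e-01  1.73674935e+00 -3.01690429e-05
  1.03215278e+00  2.31457494e+00]
(array([ 0.49623406, -0.17495669,  0.06348381,  1.96868781]), np.float64(-1.8023362159729004))
(array([ 0.49623876, -0.1749554 ,  0.0634682 ,  1.96864363]), np.float64(-1.8024014234542847))
(array([ 0.49538455, -0.17581075,  0.069145  ,  1.9464852 ]), np.float64(-1.6311079263687134))
```

Emit:
{"op": "servo_tool", "data": {
  "motion": [
    [0.9, 0, 0.05, -0.6, 0.3],
    [0.9, 0, 0.05, -1.1, 0.5],
    [0.9, 0, 0.05, -1.4, 0.5],
    [0.9, 0, 0.05, -1.7, 0.5],
    [0.9, 0, 0.05, -2.0, 0.5],
    [0.9, 0, 0.05, -2.3, 0.5],
    [0.9, 0, 0.05, -2.5, 0.5],
    [0.9, 0, 0.05, -2.5, 0.5]
  ]
}}

```text
time_s: 37.25
ee_pos: [0.4878, -0.176, 0.255]
eef_rot: [3.141, 0.0, -1.153]
force: [0.8, 0.3, -0.3]
grip_width: 0.0614
grip_force: 12.0
```

Emit:
{"op": "servo_tool", "data": {
  "motion": [
    [0.9, 0, 0, -0.2, 0],
    [0.9, 0, 0, -0.4, 0],
    [0.9, 0, 0, -0.55, 0],
    [0.9, 0, 0, -0.65, 0],
    [0.9, 0, 0, -0.65, 0]
  ]
}}

```text
time_s: 37.88
ee_pos: [0.4878, -0.176, 0.2487]
eef_rot: [-3.141, -0.0, -1.154]
force: [0.7, -0.2, 0.9]
grip_width: 0.0617
grip_force: 12.0
```

Emit:
{"op": "servo_tool", "data": {
  "motion": [
    [0.9, 0, 0, -0.05, 0],
    [0.9, 0, 0, -0.1, 0],
    [0.9, 0, 0, -0.15, 0],
    [0.9, 0, 0, -0.15, 0]
  ]
}}

```text
time_s: 38.38
ee_pos: [0.4879, -0.1761, 0.2482]
eef_rot: [-3.141, -0.001, -1.153]
force: [-5.3, 2.8, 15.0]
grip_width: 0.0619
grip_force: 12.0
```

Emit:
{"op": "servo_tool", "data": {
  "motion": [
    [0.9, 0, 0, 0.05, 0],
    [0.9, 0, 0, 0.05, 0],
    [0.3, 0, 0, 0.05, 0],
    [0.25, 0, 0, 0.05, 0],
    [0.2, 0, 0, 0.05, 0],
    [0.1, 0, 0, 0.05, 0],
    [0, 0, 0, 0.05, 0],
    [0, 0, 0, 0.05, 0],
    [0, 0, 0, 2, 0],
    [0, 0, 0, 6, 0],
    [0, -2, 3, 10, 5],
    [0, -3, 7, 14, 10],
    [0, -4, 11, 18, 15],
    [0, -4, 11, 18, 15],
    [0, -4, 11, 18, 15]
  ],
  "squeeze": 5
}}

```text
time_s: 40.25
ee_pos: [0.4478, -0.0662, 0.4265]
eef_rot: [3.141, 0.0, -0.892]
force: [-0.3, 0.6, -1.4]
grip_width: 0.0942
grip_force: 0.0
```

Emit:
{"op": "servo_tool", "data": {
  "motion": [
    [0, 4, 5, 1, 10],
    [0, 8, 10, 2, 20],
    [0, 11, 14, 3, 30],
    [0, 14, 18, 3, 39],
    [0, 14.5, 18.6, 3, 39],
    [0, 14.5, 18.6, 3, 39]
  ]
}}

```text
time_s: 41.0
ee_pos: [0.5932, 0.1192, 0.4555]
eef_rot: [3.141, 0.002, -0.213]
force: [0.3, 0.6, 0.2]
grip_width: 0.094
grip_force: 0.0
```

Run:
```python
from st import *
c=snap('wrist','w14'); t=snap('top','t14'); print(c['obs']['ee_pos'],c['obs']['eef_rot'],c['obs']['time_s'],c['obs']['force'])
print('now',fit([c],[.003,.018,.033]),fit([c],[.003,.018,.04]))
print('prev ref',fit([load('w11')],[.003,.018]),fit([load('w2')],[.003]))
t0=load('top0')
for n,p in(('vise',(331,125)),('flange',(258,127)),('ball',(467,126))):
    a=t0['image'][p[1]-25:p[1]+25,p[0]-40:p[0]+40].mean(2).astype(np.float32);b=t['image'][p[1]-25:p[1]+25,p[0]-40:p[0]+40].mean(2).astype(np.float32); print(n,cv2.phaseCorrelate(a,b))
```

```text
[0.59322619 0.11920955 0.45548326] [ 3.14053463e+00  2.39594340e-03 -2.13436134e-01] 41.0 [0.25293057 0.56931306 0.1546231 ]
now (array([ 0.4968, -0.1765,  1.9937,  0.0377]), np.float64(0.01)) (array([ 0.4968, -0.1765,  1.9937,  0.0447]), np.float64(0.01))
prev ref (array([ 0.4965, -0.1762,  1.9988,  0.0193]), np.float64(0.009)) (array([ 0.4968, -0.1753,  1.9968,  0.007 ]), np.float64(0.014))
vise ((0.0977321470506638, -0.1356801400635348), 0.46069463777542113)
flange ((-2.8076460267621357, 21.75461842656142), 0.2492407627105713)
ball ((0.07334837440254205, -0.04319419980947359), 1.0895122554302215)
```

Emit:
{"op": "servo_tool", "data": {
  "motion": [
    [0, -2, -5, 1, 0],
    [0, -5, -10, 1, 0],
    [0, -9, -14, 1, 0],
    [0, -13, -18, 0, 0],
    [0, -17, -20, -1, 0],
    [0, -19, -20, -1, 0],
    [0, -19, -20, -1, 0],
    [0, -19, -20, -1, 0]
  ]
}}

```text
time_s: 42.1
ee_pos: [0.4029, -0.0802, 0.4474]
eef_rot: [3.142, -0.001, -0.212]
force: [0.8, -0.1, -0.1]
grip_width: 0.0941
grip_force: 0.0
```

```bash
python3 -c "
from h import *
c=snap('wrist','w15');snap('top','t15');print(c['obs']['ee_pos'],c['obs']['eef_rot'],c['obs']['time_s'])"
```

```text
[ 0.40292472 -0.08024584  0.44741357] [ 3.14155060e+00 -8.75265889e-04 -2.11942822e-01] 42.1
```

Emit:
{"op": "servo_tool", "data": {
  "motion": [
    [0, 0, -5, 0, 0],
    [0, 0, -10, 0, 0],
    [0, 0, -15, 0, 0],
    [0, 0, -18, 0, 0],
    [0, 0, -18, 0, 0],
    [0, 0, -18, 0, 0]
  ]
}}

```text
time_s: 42.95
ee_pos: [0.4031, -0.2595, 0.4469]
eef_rot: [-3.141, 0.001, -0.211]
force: [-0.2, 0.6, -0.1]
grip_width: 0.0937
grip_force: 0.0
```

Run:
```python
from st import *
c=snap('wrist','w16'); b=load('w15'); t=snap('top','t16'); t0=load('top0'); print(c['obs']['ee_pos'],c['obs']['time_s'])
for V in([b,c],[b],[c],[b,c,load('w14')]): print(fit(V,[.003,.018,.033]))
for z in(.033,.040,.048):
    print(z,fit_edge([(b,mk(b)[1]),(c,mk(c)[1])],[.496,-.174,z,1.985],0,step=(.002,.002,.003,.03)))
for n in('t15','t16','t14'):
    t=load(n)
    for k,p in(('vise',(331,125)),('flange',(258,127)),('ball',(467,126))):
        f=lambda u:cv2.Laplacian(u['image'][p[1]-20:p[1]+20,p[0]-36:p[0]+40].mean(2).astype(np.float32),-1,ksize=5); q=cv2.phaseCorrelate(f(t0),f(t),cv2.createHanningWindow((76,40),cv2.CV_32F)); print(n,k,np.round(q[0],2),round(q[1],2))
```

```text
[ 0.40312414 -0.25952302  0.4468587 ] 42.95
(array([ 0.4961, -0.1727,  1.9907,  0.0392]), np.float64(0.068))
(array([ 0.4951, -0.1713,  1.9856,  0.0447]), np.float64(0.02))
(array([ 0.4968, -0.1737,  2.0027,  0.0345]), np.float64(0.025))
(array([ 0.4963, -0.1737,  1.9932,  0.0372]), np.float64(0.094))
0.033 (array([ 0.49636238, -0.17406881,  0.04270207,  1.98375531]), np.float64(-2.679516553878784))
0.04 (array([ 0.49640127, -0.17408764,  0.04251651,  1.98373813]), np.float64(-2.6789188385009766))
0.048 (array([ 0.49630764, -0.17406911,  0.04252148,  1.984055  ]), np.float64(-2.6786131858825684))
t15 vise [-0.17  0.02] 1.0
t15 flange [-0.04 -0.02] 0.93
t15 ball [0.07 0.02] 1.01
t16 vise [ 0.07 -0.2 ] 1.02
t16 flange [-0.05  0.  ] 0.97
t16 ball [ 0.1  -0.14] 1.06
t14 vise [0.34 0.13] 0.5
t14 flange [-7.56 -0.27] 0.17
t14 ball [ 0.1  -0.18] 0.98
```

Emit:
{"op": "servo_tool", "data": {
  "motion": [
    [0.3, 3, 3, -2, 10],
    [0.6, 6, 6, -4, 20],
    [1, 8.5, 8.2, -7, 30],
    [1, 8.5, 8.2, -11, 36],
    [1, 8.5, 8.2, -14, 36],
    [1, 8.5, 8.2, -17, 36],
    [1, 8.5, 8.2, -19, 36],
    [1, 8.5, 8.2, -20.2, 36],
    [1, 8.5, 8.2, -20.6, 36],
    [1, 8.5, 8.2, -20.6, 36]
  ]
}}

```text
time_s: 44.3
ee_pos: [0.488, -0.1779, 0.2416]
eef_rot: [3.141, -0.0, 0.418]
force: [0.5, 0.0, -0.3]
grip_width: 0.0007
grip_force: 0.0
```

Emit:
{"op": "servo_tool", "data": {
  "motion": [
    [1, 0, 0, -0.1, 0],
    [1, 0, 0, -0.2, 0],
    [1, 0, 0, -0.3, 0],
    [1, 0, 0, -0.4, 0],
    [1, 0, 0, -0.4, 0]
  ]
}}

```text
time_s: 44.92
ee_pos: [0.4878, -0.1781, 0.2371]
eef_rot: [-3.141, 0.0, 0.417]
force: [-0.2, -0.7, 0.4]
grip_width: 0.0007
grip_force: 0.0
```

Emit:
{"op": "servo_tool", "data": {
  "motion": [
    [1, 0, 0, -0.1, 0],
    [1, 0, 0, -0.15, 0],
    [1, 0, 0, -0.2, 0],
    [1, 0, 0, -0.2, 0]
  ]
}}

```text
time_s: 45.42
ee_pos: [0.4878, -0.178, 0.2355]
eef_rot: [3.142, 0.0, 0.417]
force: [-2.3, 1.2, 5.9]
grip_width: 0.0003
grip_force: 2.6
```

Emit:
{"op": "servo_tool", "data": {
  "motion": [
    [1, 0, 0, 1, 0],
    [1, 0, 0, 4, 0],
    [1, 0, 0, 9, 0],
    [1, 0, 0, 14, 0],
    [1, 0, 0, 14, 0],
    [1, 0, 0, 14, 0]
  ]
}}

```text
time_s: 46.18
ee_pos: [0.4876, -0.1779, 0.3747]
eef_rot: [-3.141, 0.0, 0.417]
force: [-0.3, -0.2, -0.2]
grip_width: 0.0007
grip_force: 0.0
```

```bash
python3 -c "
from station import ctrl
o=ctrl.get_obs();print(o['time_s'],o['force']);print(ctrl.hand_in())"
```

```text
46.175 [-0.33394076 -0.20699359 -0.23826474]
the job is handed in; nothing more can be done
None
```

Both dishes are nested in the dish on the mat and the job is handed in at 46 s; no verdict came back, but the last touch found the top dish about 30 mm above the bottom one, as it should be, and the vise, ball and flange had not moved.

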